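Reset the shock loggers and put them on charge in the roll-top cabinet

TASK

Two or three shock loggers are back from a shipment: roll the cover of the charging cabinet fully open, reset every logger with the spring stylus from the tool caddy (slide the tip along the groove in its face until it drops into the hidden hole, then press the key all the way down), and lay every logger flat and face up on the charging mat inside. Stand the stylus back in its socket in the caddy and roll the cover fully shut, leaving the tape gun, hole punch, tumbler of markers and corner guard where they are.

Things in the scene. Friction and masses are not known exactly. Their poses are not given: they have to be found in the camera images.
- cabinet: plywood roll-top charging cabinet, fixed, 364 deep (its x) x 350 wide (its y) x 212 mm high, front towards its -x; origin at the centre of its underside. The cover turns about a level axis along y, 30 mm above the origin. Side cheeks: inner faces at y = +-165 mm, half discs of radius 182 mm about that axis.
- mat (a point): centre of the top of the black charging mat on the cabinet's floor, in the front half: at x = -94, y = 0, z = 22 mm in the cabinet's frame. Mat 124 (x) x 322 mm (y), between a front lip (x from -178 to -158 mm, top 30 mm high), a back board (front face x = -30 mm, top 75 mm high) and the cheeks.
- cover (a joint): angle (rad) of the curved slatted cover: 0 fully shut (front edge down on the lip), growing as it rolls up and back, 1.4 fully open (front edge almost at the top, the front half free from above). Outer radius 170 mm; drag about 0.6 N m (3 N at the handle); it stays where it is left.
- cover_handle (a point): middle of the straight round bar of the cover's handle: bar 10 mm thick, 110 mm long along the cabinet's y between two stems, 215 mm from the cover's axis (35 mm clear of the slats). With the cover at angle a it lies in the cabinet's frame at x = -215 cos(a + 0.384), z = 30 + 215 sin(a + 0.384) mm
- caddy: low steel tool caddy, 120 deep (x) x 160 wide (y) x 85 mm high, fixed, small swing door in its front face (-x); origin at the centre of its underside. A rubber block of driver bits stands 30 mm above the deck over x from -3 to 47, y from -70 to -14 mm.
- stylus_socket (a point): centre of the stylus socket: an 18 x 18 mm square hole in the caddy's deck, at deck height 85 mm, open below for the whole height of the caddy; at x = -22, y = 35 mm in the caddy's frame
- stylus: spring-tipped reset stylus, 74 g, standing upright in the socket; origin at the centre of its collar's underside, which rests on the deck, z up the handle. Collar 30 mm across x 4 mm; round black handle 20 mm thick from 4 to 60 mm above the origin, cap 25 mm across up to 66 mm; below the origin a steel shank 9 mm thick to -40 mm.
- stylus_tip (a point): point of the stylus's round-ended steel tip, 4 mm thick, 62 mm below the stylus's origin when free. Polished, it slides easily. It springs back into the shank by up to 8 mm: 1 N to start, then 0.8 N per mm (7.4 N at full stroke, solid after that).
- logger1: shock logger: grey plastic block with dark rubber ends, 90 long (its x) x 42 wide (its y) x 28 mm high, about 180 g, origin at the centre of its underside, z up through its face. Its reset hole hides in the groove along the face (see groove1). Loose. May be absent (None).
- logger2: another shock logger, just like logger1 except for its hole's place along the groove; may be absent (None)
- logger3: another shock logger, just like logger1 except for its hole's place along the groove; may be absent (None)
- groove1 (a point): middle of logger1's guide groove at face height. The groove runs 40 mm along the logger's x, 3 mm deep; floor 8 mm wide, sides sloping out to 14 mm at the face. In its floor is the hidden reset hole, 8 x 8 mm, as wide as the floor; its centre lies anywhere from -11 to +11 mm along x, different on each logger. The reset key in it lies 5 mm below the groove floor.
- groove2 (a point): the same point of logger2
- groove3 (a point): the same point of logger3
- reset1 (a joint): travel (m) of the reset key at the bottom of the hidden hole of logger 1: 0 up, 0.004 fully down; it slides at about 4 N and stays down when pressed. None if that logger is absent.
- reset2 (a joint): travel (m) of the reset key at the bottom of the hidden hole of logger 2: 0 up, 0.004 fully down; it slides at about 4 N and stays down when pressed. None if that logger is absent.
- reset3 (a joint): travel (m) of the reset key at the bottom of the hidden hole of logger 3: 0 up, 0.004 fully down; it slides at about 4 N and stays down when pressed. None if that logger is absent.
- tape_gun: blue tape gun lying on its side, about 190 x 90 x 55 mm; leave alone
- hole_punch: chrome two-hole punch, 120 x 55 x 65 mm; leave alone
- tumbler: frosted glass tumbler with markers, 76 mm across, 130 mm high with the markers; leave alone and upright
- corner_guard: black hard plastic corner guard, three 60 mm faces; leave alone

How it is judged:
On the way, in this order (a step that is already met when the one before it is completed fails the run):
1. the cover has been rolled open (value of joint cover above 1.25 rad), for 0.2 s.
2. every logger is reset and lies flat on the charging mat (value of joint each of reset1, reset2, reset3 above 0.003 m and x of logger1 in the frame of cabinet between -0.15 and -0.04 m and y of logger1 in the frame of cabinet between -0.145 and 0.145 m and z of logger1 in the frame of cabinet between 0.017 and 0.027 m and angle between each of logger1, logger2, logger3's own z axis and vertical below 0.1 rad and x of logger2 in the frame of cabinet between -0.15 and -0.04 m and y of logger2 in the frame of cabinet between -0.145 and 0.145 m and z of logger2 in the frame of cabinet between 0.017 and 0.027 m and x of logger3 in the frame of cabinet between -0.15 and -0.04 m and y of logger3 in the frame of cabinet between -0.145 and 0.145 m and z of logger3 in the frame of cabinet between 0.017 and 0.027 m), for 0.2 s.
At the end, for the whole second after the job is handed in: Each logger's key is down 3 of 4 mm or more; it lies face up on the mat, flat to 0.1 rad, centre 40 to 150 mm before the cabinet's middle, within 145 mm of its centreline. The stylus is upright (0.1 rad), collar within 5 mm of the deck, 10 mm of the socket. Cover shut to 0.05 rad. All at rest (all of step 2 and linear speed of each of logger1, logger2, logger3, stylus below 0.02 m/s and value of joint cover below 0.05 rad and horizontal distance between stylus and stylus_socket below 0.01 m and z of stylus in the frame of caddy between 0.08 and 0.09 m and angle between stylus's own z axis and vertical below 0.1 rad); the robot touches nothing.
It fails at once if a bystander (tape gun, hole punch, tumbler, corner guard) is shifted by more than 30 mm (distance of any of tape_gun, hole_punch, tumbler, corner_guard from where it was at the start of the episode above 0.03 m).
It fails at once if the tumbler is tipped (angle between tumbler's own z axis and vertical above 0.35 rad).
Of logger1, logger2, logger3 only 2 to 3 are there at a start; the rules pass over those that are not, and their reading is None.
At some moment in a run one of logger1, logger2, logger3 may be knocked a few centimetres aside while the robot is not near it.
It also fails if it takes over 210 s, if anything falls off the work surface, if the arm or the gripper's body presses on something with over 40 N, if the wrist force passes 120 N, or if a joint passes its speed limit or range.

ROBOT

A 6-joint arm with a two-finger parallel gripper is mounted at the origin on the work surface. World frame = base frame: x ahead of the robot, y to its left, z up, the work surface at z = 0. Lengths are in m, angles in rad, forces in N, time in s.
With the tool pointing down it reaches from about 0.325 to 0.85 m from the base axis. Payload 4.4 kg.
Tool frame: the origin (TCP) lies between the finger pads; the fingertips stand 19 mm ahead of it and the grasp point (between the pads) is the TCP (manip.tip_reach is the distance from the TCP to the fingertips, in m); z points along the fingers, x is the direction in which the jaws open and shut, and the axes are right-handed (so a half turn about z gives the same grasp; the last joint's range is limited). The gripper opens to 94 mm and grips with 3 to 60 N. Pads are 16 mm wide; open, the fingers measure 119 mm over their backs; the gripper's body (75 mm by 177 mm) begins 78 mm behind the grasp point.
Start: joints at [-1.47, 0.207, 1.542, -0, 1.393, -0.15], TCP at [0.143, -0.557, 0.224] pointing down, gripper open.
Joint ranges: [-2.73, 2.73], [-0.86, 2.22], [0.23, 2.46], [-1.11, 4.25], [0.08, 2.63], [-2.82, 2.82]. Speed limits (rad/s): [2.79, 2.79, 3.14, 3.14, 3.14, 3.14].

INTERFACE

Orientations are given as a rotation vector (axis times angle).
In Python, from cell import status, read_camera, calibration, order, manip gives the robot as it stands.
- The arm moves only by the shell command python3 -m inch 'ROWS' [OPENING] [FORCE]. ROWS is JSON, a list of rows, each a list of 6 numbers: the shift along the world's x, y, z in m, then the turn, a rotation vector about the world's x, y, z in units of 5 degrees (1.0 is 5 degrees). A call has 1 to 12 rows; each row is the pose to reach, as a shift and turn from the pose commanded when the call began; what a row does not reach only later rows make up. A row lasts 1/12 s, in which the tool goes at most 41.7 mm and 7.16 degrees, less where a joint would pass 70% of its speed; a pose out of reach is approached as far as the arm can. A call with a gripper value outside its range is refused whole. OPENING is the opening, from -1 (shut) to 1 (fully open), set as the call begins (- or left out, the last holds). The fingers move at their own pace and stop on an object; FORCE is the grip in N (left out, the last holds). Time passes only in rows, so rows that repeat a pose let the fingers close. It gives the time, the measured TCP pose, the force and the opening at its end, in the units of the state.
- status.get_obs(): the state, without advancing time (a new reading comes with each control period).
- read_camera(name): name is "side" or "top" or "wrist"; returns the picture (384x512x3 uint8, red, green, blue); there is no depth.
- calibration(name): a dict with "mtx" (3x3 intrinsics, pixels), "k1" (the pictures are not rectified: a ray, as slopes to the right and down, at radius r is drawn at 1 + k1 r^2 times it, then the intrinsics apply), "position" and "rotation" of the camera in the world. Camera axes: x right, y up, looking along -z (the intrinsics and any distortion apply to the point x, -y, -z); pixel columns grow to the right and rows downward; lengths in m; the calibration is good to about 2 mm. A picture is of the moment at which its call begins: read the wrist's pose just before it. calibration takes no time and is no camera call; for the wrist camera it gives the pose at the moment of the call.
- order.close_job(): hands the job in, once; it reports no verdict.
The state is a dict: "clock": time; "qpos": joint angles; "joint_velocities": joint speeds; "joint_torque": joint torques, N m; "ee_pos": TCP position; "tcp_rot": TCP orientation; "contact_force": force on the tool from outside, world axes, zero at the start; "torque": the same for the moment, N m; "opening": opening from 0.0 (shut) to 1.0 (fully open).
Only numpy, scipy, OpenCV 4.12 (cv2) and the standard library are available. Lean on these libraries where they do the work, as an engineer would, in place of code of your own. Each camera call takes 0.05 s, during which the arm holds its last target.

## Working session

There is one attempt and no reset: what is moved stays moved. The work goes in short steps, Python scripts to look and compute and a shell command to move; the robot and the scene stay as the last step left them, time stands still between calls to the robot, and variables do not carry over. Pictures are saved under pics/ and viewed, and the job is handed in when it is done.

```bash
ls; mkdir -p pics; cat > h.py <<'E'
import numpy as np, cv2
from scipy.spatial.transform import Rotation as R
from cell import status, read_camera, calibration, order, manip
def shot(name,fn):
    c=calibration(name); im=read_camera(name); cv2.imwrite('pics/'+fn+'.png',im[:,:,::-1]); np.savez('pics/'+fn+'.npz',im=im,**{k:np.array(v) for k,v in c.items()}); return im
def rotm(r):
    r=np.array(r); 
    return r if r.shape==(3,3) else (R.from_rotvec(r).as_matrix() if r.size==3 else R.from_quat(r).as_matrix())
def proj(fn,P):
    c=np.load('pics/'+fn+'.npz'); P=np.atleast_2d(P)
    q=(P-c['position'])@rotm(c['rotation']); s=np.c_[q[:,0]/-q[:,2],-q[:,1]/-q[:,2]]
    r2=(s**2).sum(1,keepdims=True); s=s*(1+c['k1']*r2); m=c['mtx']
    return np.c_[m[0,0]*s[:,0]+m[0,2],m[1,1]*s[:,1]+m[1,2]]
def ray(fn,u,v):
    c=np.load('pics/'+fn+'.npz'); m=c['mtx']; d=np.array([(u-m[0,2])/m[0,0],(v-m[1,2])/m[1,1]]); s=d.copy()
    for _ in range(30): s=d/(1+c['k1']*(s@s))
    return c['position'],rotm(c['rotation'])@np.array([s[0],-s[1],-1])
def at(fn,u,v,z):
    o,d=ray(fn,u,v); return o+d*(z-o[2])/d[2]
def crop(fn,x0,y0,x1,y1,k,out):
    im=cv2.imread('pics/'+fn+'.png')[y0:y1,x0:x1]; cv2.imwrite('pics/'+out+'.png',cv2.resize(im,None,fx=k,fy=k,interpolation=cv2.INTER_CUBIC))
def tri(a,b):
    (o1,d1),(o2,d2)=a,b; d1=d1/np.linalg.norm(d1);d2=d2/np.linalg.norm(d2)
    A=np.c_[d1,-d2]; t=np.linalg.lstsq(A,o2-o1,rcond=None)[0]; p,q=o1+t[0]*d1,o2+t[1]*d2
    return (p+q)/2,np.linalg.norm(p-q)
def st():
    o=status.get_obs(); print({k:np.round(o[k],4).tolist() for k in ('clock','qpos','ee_pos','tcp_rot','contact_force','opening')})
E
python3 - <<'E'
from h import *
st()
for n in('top','side','wrist'):
    shot(n,n+'0'); c=calibration(n); print(n,c)
E
```

```text
pics
{'clock': 0.0, 'qpos': [-1.4695, 0.2074, 1.5429, 0.0, 1.3935, -0.1505], 'ee_pos': [0.1432, -0.5561, 0.2233], 'tcp_rot': [-2.4815, 1.9239, 0.0024], 'contact_force': [0.2664, 0.7495, -0.4432], 'opening': 1.0014}
top {'mtx': array([[348.39210298,   0.        , 260.56997405],
       [  0.        , 348.39210298, 194.4467875 ],
       [  0.        ,   0.        ,   1.        ]]), 'k1': -0.006639333586966339, 'position': array([0.38410699, 0.01958221, 1.20382865]), 'rotation': array([ 0.06507016, -0.06700573, -1.54799826])}
side {'mtx': array([[350.36333087,   0.        , 253.82898956],
       [  0.        , 350.36333087, 191.43905054],
       [  0.        ,   0.        ,   1.        ]]), 'k1': -0.08162807739000282, 'position': array([ 0.08628311, -1.00940473,  0.74994077]), 'rotation': array([ 1.03029266, -0.1874154 , -0.34413065])}
wrist {'mtx': array([[324.88900111,   0.        , 258.77863921],
       [  0.        , 324.88900111, 196.84871959],
       [  0.        ,   0.        ,   1.        ]]), 'k1': -0.009875156760355256, 'position': array([ 0.21810561, -0.53868747,  0.38388789]), 'rotation': array([-0.22562984,  0.17667499, -1.3104519 ])}
```

View pics/top0.png

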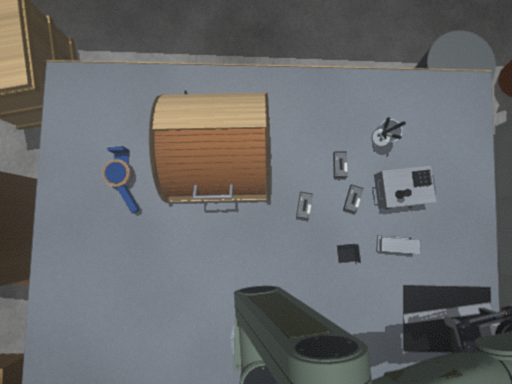

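View pics/side0.png

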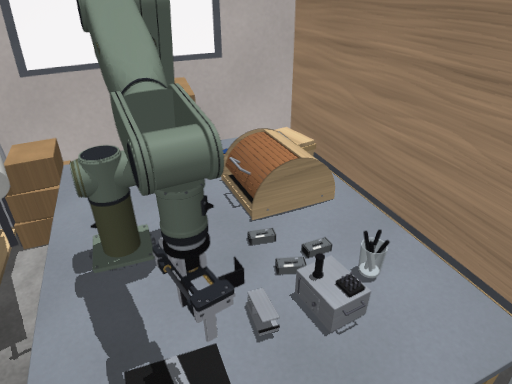

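View pics/wrist0.png

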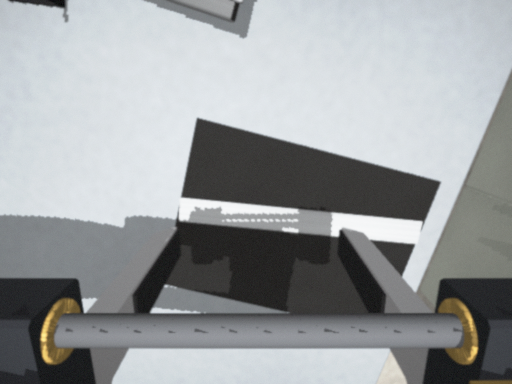

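```bash
python3 - <<'E'
from h import *
crop('top0',280,110,445,270,4.8,'c1'); crop('top0',140,80,285,220,5,'c2'); crop('side0',220,210,400,340,4.4,'c3')
E
```

```text
(no output)
```

View pics/c1.png

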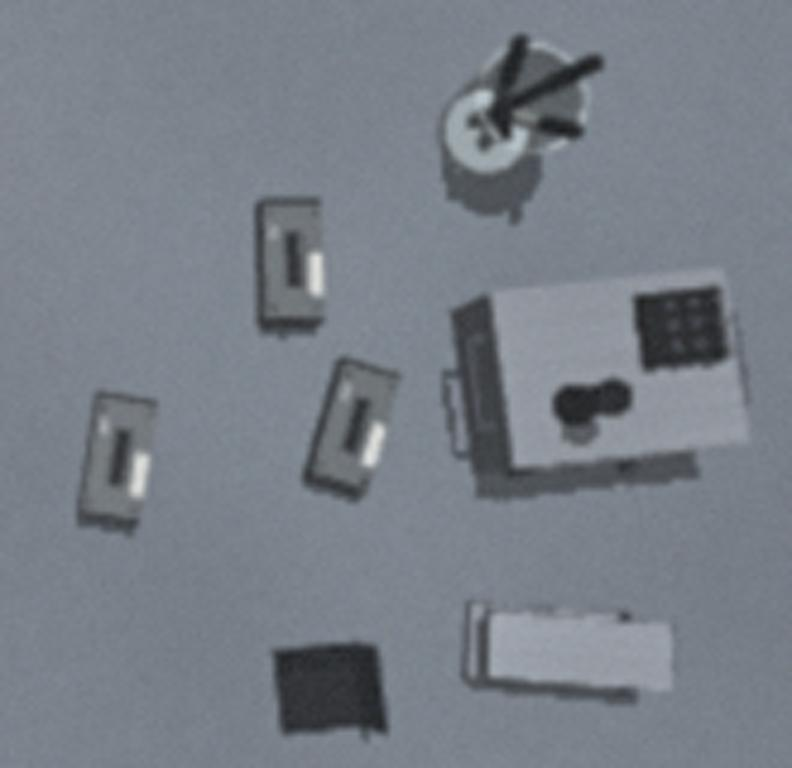

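View pics/c2.png

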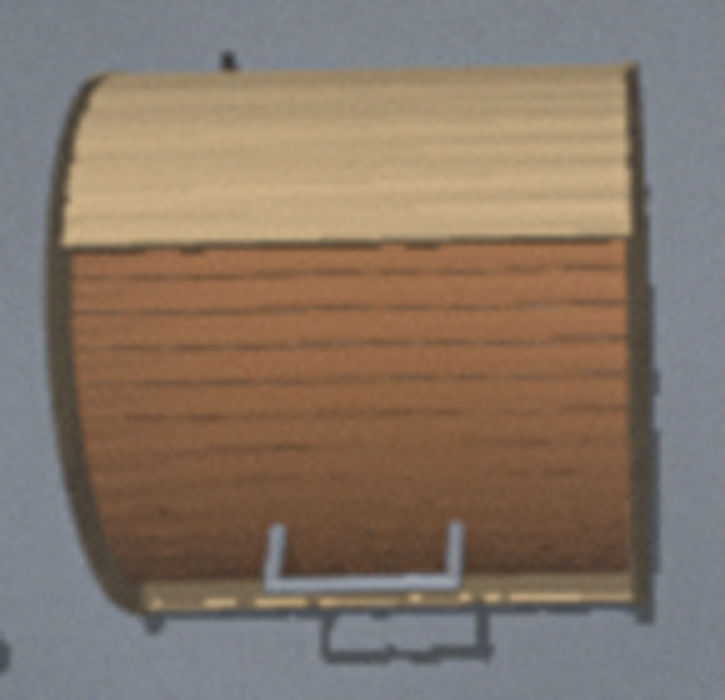

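View pics/c3.png

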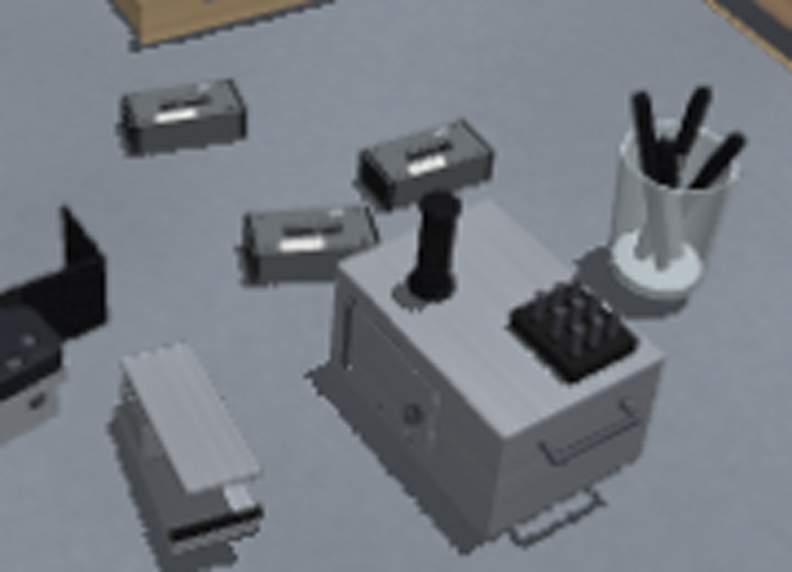

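```bash
cat > fit.py <<'E'
from h import *
from scipy.optimize import least_squares
def T(p,L):
    x,y,a=p; c,s=np.cos(a),np.sin(a); L=np.atleast_2d(L)
    return np.c_[x+c*L[:,0]-s*L[:,1],y+s*L[:,0]+c*L[:,1],L[:,2]]
def fit(obs,p0):
    f=lambda p:np.concatenate([(proj(fn,T(p,L))-np.array(uv)).ravel() for fn,L,uv in obs])
    r=least_squares(f,p0); return r.x,np.round(r.fun,1)
def px(pts,k,x0,y0): return [( (a+.5)/k+x0-.5,(b+.5)/k+y0-.5) for a,b in pts]
E
cat > m1.py <<'E'
from fit import *
A=lambda p:px(p,4.8,280,110); S=lambda p:px(p,4.4,220,210); C=lambda p:px(p,5,140,80)
cad=np.array([[-.06,.08,.085],[-.06,-.08,.085],[.06,-.08,.085],[.06,.08,.085]])
q=[A([(512,468)])[0],A([(748,440)])[0],A([(724,268)])[0],A([(490,296)])[0]]
p,r=fit([('top0',cad,q)],[.4,-.4,0.1]);print('caddy',p,r)
p,r=fit([('top0',cad,q),('side0',cad[[0,1,2]],S([(338,268),(500,440),(662,357)]))],[.4,-.4,0.1]);print('caddy both',p,r)
print('socket',T(p,[[-.022,.035,.085]])); 
cap=A([(576,404)]); # collar guess
h=.110535;x=-.19935
cab=[('top0',np.array([[x,.055,h],[x,-.055,h]]),C([(268,585),(461,579)])),('top0',np.array([[-.182,-.175,0.03]]),C([(640,602)]))]
p,r=fit(cab,[.6,.2,0]);print('cab',p,r)
pc=p
im=cv2.imread('pics/top0.png');k=2
for fn in('top0','side0'):
    im=cv2.imread(f'pics/{fn}.png'); 
    pts=[]
    for y in(-.175,.175):
        a=np.linspace(0,np.pi,40); pts+=[T(pc,np.c_[-.182*np.cos(a),0*a+y,.03+.182*np.sin(a)]),T(pc,np.array([[-.182,y,.03],[-.182,y,0],[.182,y,0],[.182,y,.03]]))]
    a=np.linspace(0,1,9)[:,None]; pts.append(T(pc,np.array([[x,-.055,h],[x,.055,h]])))
    big=cv2.resize(im,None,fx=4,fy=4)
    for P in pts: cv2.polylines(big,[np.int32((proj(fn,P)+.5)*4)],False,(0,255,0),1)
    c=np.int32(proj(fn,T(pc,[[0,0,.1]]))[0]*4); big=big[max(0,c[1]-280):c[1]+280,max(0,c[0]-380):c[0]+380]; cv2.imwrite(f'pics/ov_{fn}.png',big)
for n,a,s in (('A',[(270,208),(316,208)],0),):pass
fz=.028
for n,g,(e1,e2) in (('A',(294,260),((293,203),(292,321))),('B',(357,426),((370,366),(335,489))),('C',(121,458),((126,397),(110,521)))):
    P=[at('top0',*A([w])[0],fz) for w in(g,e1,e2)]; d=P[1]-P[2]; print(n,P[0],'mid',(P[1]+P[2])/2,'len',np.linalg.norm(d),'yaw',np.arctan2(d[1],d[0]))
E
python3 m1.py
```

```text
caddy [ 0.51600671 -0.45875262  0.13243996] [ 0.4  0.2  0.2  0.6 -0.4 -0.2 -0.2 -0.7]
caddy both [ 0.51670025 -0.45862038  0.13197176] [ 0.3  0.   0.2  0.4 -0.4 -0.4 -0.3 -0.9 -0.9 -0.5  0.3  0.4  0.   0.5]
socket [[ 0.49028593 -0.42681969  0.085     ]]
cab [ 0.66473309  0.15615205 -0.07218455] [ 1.9 -1.5 -2.   3.   0.1 -1.6]
A [ 0.59464318 -0.25265855  0.028     ] mid [ 0.59331047 -0.25159626  0.028     ] len 0.08492367772970048 yaw -0.0062872204731044
B [ 0.47716272 -0.29742116  0.028     ] mid [ 0.47617018 -0.29428296  0.028     ] len 0.09101809959973355 yaw -0.27577800264588104
C [ 0.45093368 -0.13106031  0.028     ] mid [ 0.45031972 -0.12897286  0.028     ] len 0.08823588673893315 yaw -0.11686309704538024
```

View pics/ov_top0.png

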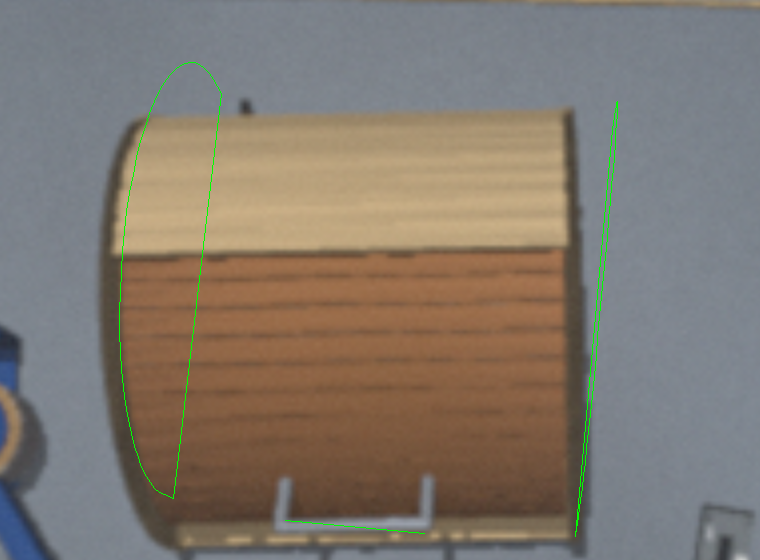

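View pics/ov_side0.png

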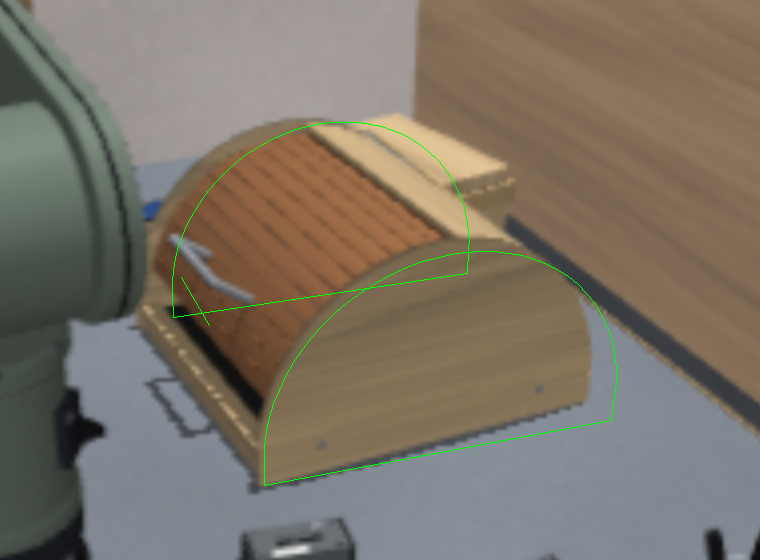

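```bash
cat > m2.py <<'E'
from fit import *
C=lambda p:px(p,5,140,80)
def org(fn):
    p=[0.66473309,0.15615205,-0.07218455]; c=np.int32(proj(fn,T(p,[[0,0,.1]]))[0]*4); return max(0,c[0]-380),max(0,c[1]-280)
def O(fn,pts): o=org(fn); return [((a+o[0]+.5)/4-.5,(b+o[1]+.5)/4-.5) for a,b in pts]
hw=.175
def res(p):
    a=p[3]+.384; hx,hz=-.215*np.cos(a),.03+.215*np.sin(a)
    e=[]
    for fn,L,uv in [
     ('side0',[[-.182,-hw,0],[.182,-hw,0],[-.182,hw,.0]],O('side0',[(262,488),(586,402),(138,315)])),
     ('top0',[[-.182,-hw,.03],[.05,-hw,.2050]],O('top0',[(580,540),(572,160)])),
     ('top0',[[hx,.055,hz],[hx,-.055,hz]],C([(268,585),(461,579)])),
     ('side0',[[hx,.055,hz],[hx,-.055,hz]],O('side0',[(175,238),(250,299)]))]:
        d=proj(fn,T(p[:3],np.array(L)))-np.array(uv)
        if L[1][0]==.05: d[1,1]=0
        e.append(d.ravel())
    return np.concatenate(e)
r=least_squares(res,[.66,.19,0,.3]);p=r.x;print(p,np.round(r.fun,1))
a=p[3]+.384; hx,hz=-.215*np.cos(a),.03+.215*np.sin(a); print('handle',T(p[:3],[[hx,0,hz]]),'axis',T(p[:3],[[0,0,.03]]),'mat',T(p[:3],[[-.094,0,.022]]))
for fn in('top0','side0'):
    im=cv2.imread(f'pics/{fn}.png'); pc=p[:3]
    pts=[]
    for y in(-.175,.175):
        a=np.linspace(0,np.pi,40); pts+=[T(pc,np.c_[-.182*np.cos(a),0*a+y,.03+.182*np.sin(a)]),T(pc,np.array([[-.182,y,.03],[-.182,y,0],[.182,y,0],[.182,y,.03]]))]
    pts.append(T(pc,np.array([[hx,-.055,hz],[hx,.055,hz]])));pts.append(T(pc,np.array([[-.182,-.175,.0],[-.182,.175,.0]])))
    big=cv2.resize(im,None,fx=4,fy=4)
    for P in pts: cv2.polylines(big,[np.int32((proj(fn,P)+.5)*4)],False,(0,255,0),1)
    o=org(fn); cv2.imwrite(f'pics/ov2_{fn}.png',big[o[1]:o[1]+560,o[0]:o[0]+760])
E
python3 m2.py
```

```text
[0.64347446 0.17428098 0.05532978 0.23177891] [ 1.3 -0.   0.9 -0.4 -0.   2.8  0.4 -2.   1.2  0.   1.1 -1.1 -1.1 -1.1
  0.4  0.8 -7.7 -3.3]
handle [[0.46823343 0.16457503 0.15418283]] axis [[0.64347446 0.17428098 0.03      ]] mat [[0.54961831 0.16908263 0.022     ]]
```

View pics/ov2_top0.png

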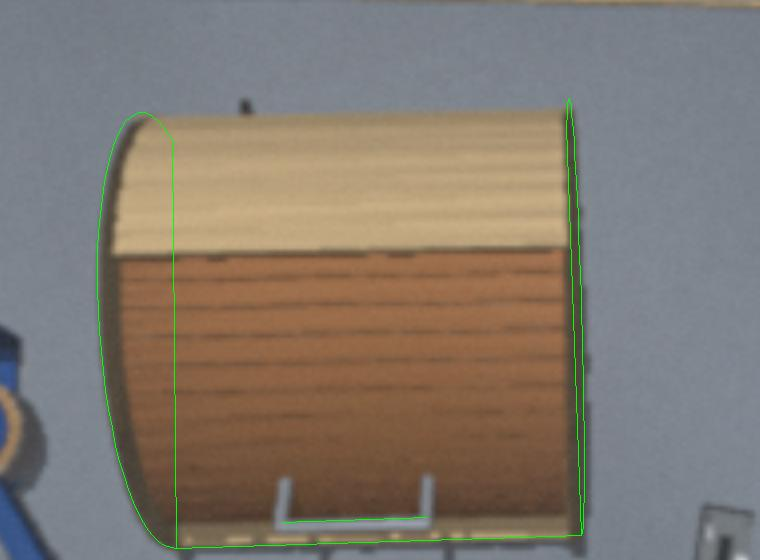

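View pics/ov2_side0.png

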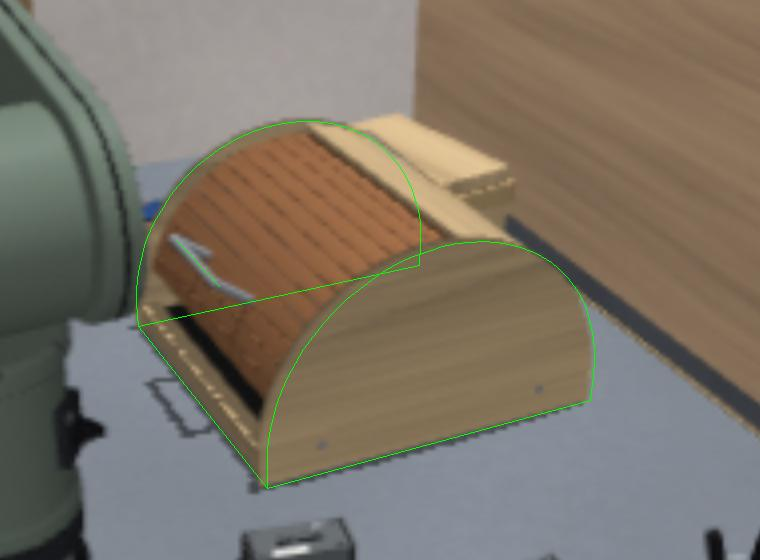

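```bash
sed -i 's/(250,299)/(219,287)/; s/ e=\[\]/ e=[]\n    aa=np.linspace(1.8,3,200)\n    for y,v in((-hw,O("top0",[(572,106)])[0][1]),(hw,O("top0",[(145,118)])[0][1])): e.append(.5*np.array([proj("top0",T(p[:3],np.c_[-.182*np.cos(aa),0*aa+y,.03+.182*np.sin(aa)]))[:,1].min()-v]))/' m2.py; python3 m2.py
```

```text
[0.64020528 0.17492338 0.04971253 0.23746896] [-0.3 -0.4  0.1  0.   0.1 -0.2 -0.6  2.7 -0.1 -0.7  1.1  0.   0.4 -0.4
 -1.7 -0.2 -0.3  0.5 -0.9 -0.6]
handle [[0.46562106 0.1662372  0.15517947]] axis [[0.64020528 0.17492338 0.03      ]] mat [[0.54632141 0.17025233 0.022     ]]
```

```bash
python3 -m inch '[[0,0,0.04,0,0,1],[0.02,0.03,0.08,0,0,2],[0.04,0.06,0.1,0,0,3],[0.065,0.09,0.11,0,0,4],[0.09,0.12,0.11,0,0,5],[0.115,0.15,0.11,0,0,6],[0.14,0.185,0.11,0,0,7],[0.165,0.22,0.11,0,0,8],[0.19,0.255,0.11,0,0,9],[0.21,0.285,0.11,0,0,10],[0.235,0.32,0.11,0,0,11],[0.257,0.356,0.11,0,0,12]]' -0.5 20
python3 -m inch '[[0.006,0.04,0,0,0,1],[0.01,0.08,0,0,0,2],[0.02,0.12,0,0,0,3],[0.03,0.16,0,0,0,3.7],[0.037,0.2,0,0,0,3.7],[0.044,0.24,0,0,0,3.7],[0.05,0.275,0,0,0,3.7],[0.055,0.305,0,0,0,3.7],[0.06,0.335,-0.02,0,0,3.7],[0.066,0.366,-0.04,0,0,3.7],[0.066,0.366,-0.06,0,0,3.7],[0.066,0.366,-0.06,0,0,3.7]]'
python3 - <<'E'
from h import *
st(); shot('top','top1'); shot('side','side1'); shot('wrist','w1')
E
```

```text
clock: 1.15
ee_pos: [0.3989, -0.2024, 0.3343]
tcp_rot: [3.113, -0.419, 0.0]
contact_force: [0.5, -0.8, 1.1]
opening: 0.252
clock: 2.15
ee_pos: [0.461, 0.1628, 0.2695]
tcp_rot: [3.139, 0.086, -0.015]
contact_force: [0.0, 0.5, -0.4]
opening: 0.25
{'clock': 2.15, 'qpos': [0.1623, -0.0061, 1.6808, -0.0001, 1.4767, 0.1078], 'ee_pos': [0.461, 0.1628, 0.2695], 'tcp_rot': [3.1389, 0.0856, -0.0151], 'contact_force': [0.0031, 0.4729, -0.3963], 'opening': 0.2496}
```

View pics/w1.png

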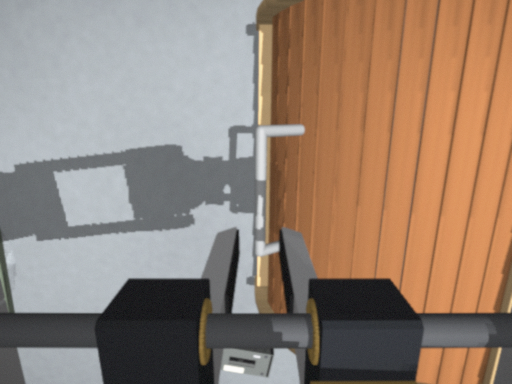

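View pics/side1.png

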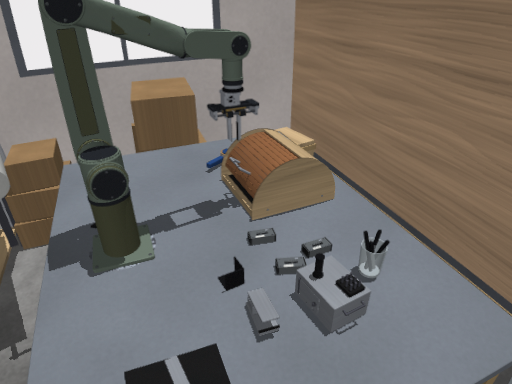

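```bash
python3 - <<'E'
from h import *
for z in(.155,):
  a,b=at('w1',261.5,131,z),at('w1',261.5,249,z); print(a,b,(a+b)/2,np.linalg.norm(a-b))
print(proj('w1',[[.461,.1628,.2505],[.461,.1628,.2695]]))
E
```

```text
[0.46314785 0.21820246 0.155     ] [0.46895323 0.1103656  0.155     ] [0.46605054 0.16428403 0.155     ] 0.10799301392949948
[[253.93703938 234.78604891]
 [253.3583722  247.84349451]]
```

```bash
python3 -m inch '[[0.004,0.002,-0.03,0,0,0],[0.004,0.002,-0.06,0,0,0],[0.004,0.002,-0.085,0,0,0],[0.004,0.002,-0.1,0,0,0],[0.004,0.002,-0.11,0,0,0],[0.004,0.002,-0.113,0,0,0],[0.004,0.002,-0.113,0,0,0]]' -0.5 20
python3 -m inch '[[0,0,0,0,0,0],[0,0,0,0,0,0],[0,0,0,0,0,0],[0,0,0,0,0,0],[0,0,0,0,0,0],[0,0,0,0,0,0]]' -1 20
python3 - <<'E'
from h import *
import numpy as np
A=.237
for a in np.arange(.237,1.45,.1): print(round(a,3),np.round([-.215*(np.cos(a+.384)-np.cos(A+.384)),.215*(np.sin(a+.384)-np.sin(A+.384))],3))
E
```

```text
clock: 2.88
ee_pos: [0.4689, 0.1632, 0.1622]
tcp_rot: [-3.14, -0.078, -0.002]
contact_force: [0.7, -0.7, -0.0]
opening: 0.252
clock: 3.38
ee_pos: [0.464, 0.1632, 0.1627]
tcp_rot: [3.139, 0.081, -0.015]
contact_force: [-12.9, -2.9, 9.4]
opening: 0.098
0.237 [-0.  0.]
0.337 [0.013 0.017]
0.437 [0.028 0.032]
0.537 [0.045 0.046]
0.637 [0.063 0.058]
0.737 [0.081 0.069]
0.837 [0.101 0.077]
0.937 [0.122 0.083]
1.037 [0.143 0.087]
1.137 [0.164 0.09 ]
1.237 [0.186 0.09 ]
1.337 [0.207 0.087]
1.437 [0.228 0.083]
```

```bash
python3 -m inch '[[0.004,0,0.006,0,0,0],[0.010,0,0.013,0,0,0],[0.017,0.001,0.021,0,0,0],[0.024,0.001,0.028,0,0,0],[0.032,0.0015,0.036,0,0,0],[0.04,0.002,0.042,0,0,0],[0.049,0.0025,0.049,0,0,0],[0.058,0.003,0.055,0,0,0],[0.067,0.0035,0.061,0,0,0],[0.076,0.004,0.066,0,0,0],[0.086,0.0045,0.071,0,0,0],[0.096,0.005,0.075,0,0,0]]'

```

```text
clock: 4.38
ee_pos: [0.5637, 0.1678, 0.2399]
tcp_rot: [3.138, 0.08, -0.001]
contact_force: [-6.5, -2.6, 3.4]
opening: 0.1
```

```bash
python3 -m inch '[[0.01,0.0005,0.003,0,0,0],[0.02,0.001,0.005,0,0,0],[0.031,0.0015,0.008,0,0,0],[0.042,0.002,0.010,0,0,0],[0.052,0.0025,0.012,0,0,0],[0.063,0.003,0.013,0,0,0],[0.074,0.0035,0.014,0,0,0],[0.084,0.004,0.014,0,0,0],[0.095,0.005,0.014,0,0,0],[0.105,0.005,0.013,0,0,0],[0.115,0.0055,0.011,0,0,0],[0.120,0.006,0.01,0,0,0]]'

```

```text
clock: 5.38
ee_pos: [0.6845, 0.1732, 0.2486]
tcp_rot: [3.138, 0.079, -0.001]
contact_force: [-13.9, -5.5, 11.4]
opening: 0.1
```

```bash
python3 -m inch '[[0,0,0,0,0,0],[0,0,0,0,0,0],[0,0,0,0,0,0]]' -0.5
python3 -m inch '[[0,0,0.03,0,0,0],[0,0,0.07,0,0,0],[0,0,0.1,0,0,0],[-0.03,-0.02,0.1,0,0,0],[-0.06,-0.04,0.1,0,0,0],[-0.09,-0.07,0.1,0,0,0],[-0.1,-0.1,0.1,0,0,0],[-0.1,-0.14,0.1,0,0,0],[-0.1,-0.18,0.1,0,0,0],[-0.1,-0.21,0.1,0,0,0],[-0.1,-0.24,0.1,0,0,0],[-0.1,-0.24,0.1,0,0,0]]'
python3 - <<'E'
from h import *
st(); shot('top','top2'); shot('side','side2');crop('top2',140,80,440,270,2.6,'c4')
E
```

```text
clock: 5.63
ee_pos: [0.6846, 0.1752, 0.2472]
tcp_rot: [-3.14, -0.081, -0.003]
contact_force: [0.2, -0.2, 0.2]
opening: 0.244
clock: 6.63
ee_pos: [0.5839, -0.0702, 0.3466]
tcp_rot: [3.138, 0.071, 0.002]
contact_force: [0.4, 0.4, 0.3]
opening: 0.25
{'clock': 6.6333, 'qpos': [-0.2654, 0.1694, 1.337, -0.0023, 1.6336, -0.311], 'ee_pos': [0.5839, -0.0702, 0.3466], 'tcp_rot': [3.1382, 0.0713, 0.0015], 'contact_force': [0.3815, 0.4447, 0.3058], 'opening': 0.2497}
```

View pics/c4.png

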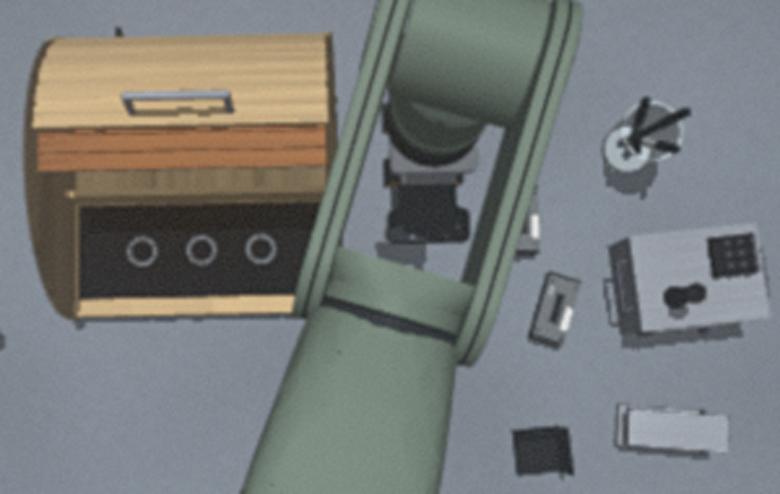

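View pics/side2.png

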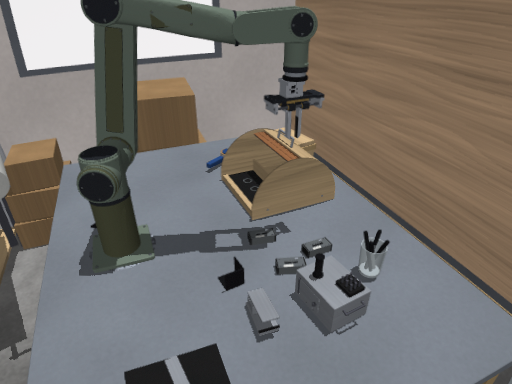

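```bash
python3 -m inch '[[-0.01,-0.03,0,0,0,0.2],[-0.02,-0.07,0,0,0,0.5],[-0.03,-0.11,0,0,0,1],[-0.04,-0.15,0,0,0,1],[-0.05,-0.19,0,0,0,1],[-0.06,-0.23,-0.02,0,0,1],[-0.07,-0.27,-0.04,0,0,1],[-0.08,-0.31,-0.06,0,0,1],[-0.09,-0.34,-0.08,0,0,1],[-0.094,-0.357,-0.1,0,0,1],[-0.094,-0.357,-0.1,0,0,1],[-0.094,-0.357,-0.1,0,0,1]]' 0.1
python3 - <<'E'
from h import *
st(); shot('wrist','w2'); print(proj('w2',[[.4903,-.4268,.151],[.4903,-.4268,.085]]))
E
```

```text
clock: 7.73
ee_pos: [0.4899, -0.4209, 0.2441]
tcp_rot: [-3.13, -0.216, 0.003]
contact_force: [-0.2, 1.0, 0.6]
opening: 0.552
{'clock': 7.7333, 'qpos': [-0.8442, 0.3453, 1.3264, 0.0012, 1.4747, -0.9823], 'ee_pos': [0.4899, -0.4209, 0.2441], 'tcp_rot': [-3.1297, -0.2162, 0.0031], 'contact_force': [-0.1721, 1.0251, 0.6011], 'opening': 0.5519}
[[257.76314437 211.34981674]
 [258.05500521 191.66539148]]
```

View pics/w2.png

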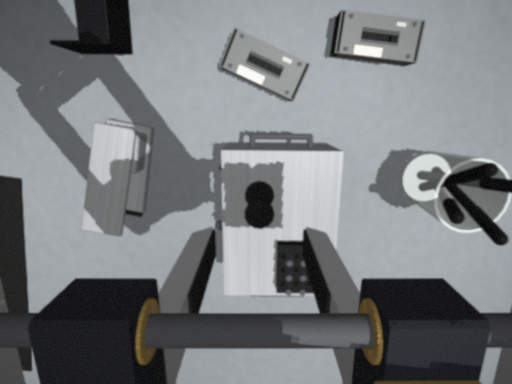

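```bash
python3 -m inch '[[0,-0.006,-0.02,0,0,0],[0,-0.006,-0.05,0,0,0],[0,-0.006,-0.075,0,0,0],[0,-0.006,-0.095,0,0,0],[0,-0.006,-0.11,0,0,0],[0,-0.006,-0.12,0,0,0],[0,-0.006,-0.124,0,0,0],[0,-0.006,-0.124,0,0,0],[0,-0.006,-0.124,0,0,0]]' 0.1
python3 - <<'E'
from h import *
st(); shot('wrist','w3'); shot('side','side3'); crop('side3',260,220,400,330,5,'c5')
crop('w2',200,0,440,110,3.3,'c6')
E
```

```text
clock: 8.53
ee_pos: [0.4915, -0.4283, 0.1243]
tcp_rot: [3.132, 0.219, 0.003]
contact_force: [-0.1, -0.5, 0.4]
opening: 0.548
{'clock': 8.5333, 'qpos': [-0.8496, 0.454, 1.4323, 0.0002, 1.2524, -0.9891], 'ee_pos': [0.4915, -0.4283, 0.1243], 'tcp_rot': [3.1318, 0.2189, 0.0028], 'contact_force': [-0.0623, -0.5286, 0.4295], 'opening': 0.5483}
```

View pics/w3.png

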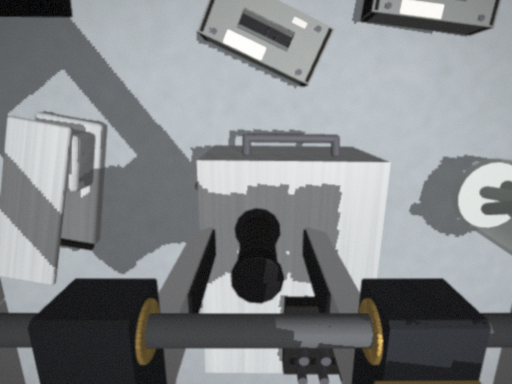

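View pics/c6.png

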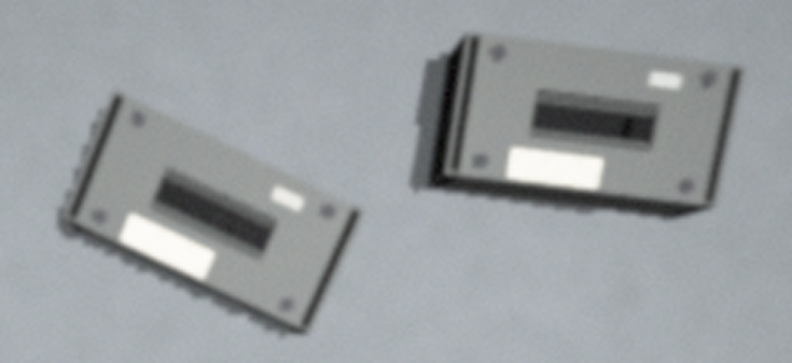

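View pics/c5.png

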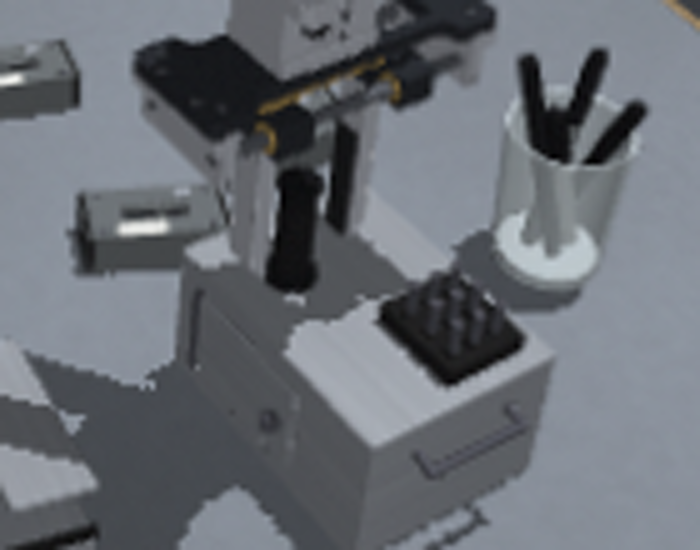

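```bash
python3 - <<'E'
from h import *
print(at('w3',257,279.5,.151), at('w2',259,211,.151),'cap from w3,w2')
from fit import *
A=lambda p:px(p,3.3,200,0)
for n,fc,g in(('A',[(455,176),(468,36),(740,70),(710,205)],(597,117)),('B',[(73,217),(118,95),(357,211),(303,332)],(217,211))):
    P=np.array([at('w2',*q,.028) for q in A(fc)]); c=P.mean(0); d=(P[2]+P[3]-P[0]-P[1])/2
    print(n,c,'groove',at('w2',*A([g])[0],.028),np.linalg.norm(d),np.linalg.norm(P[1]-P[0]),'yaw',np.arctan2(d[1],d[0]))
q=at('w2',*A([(628,127)])[0],.025);print('hole edge A',q)
E
python3 -m inch '[[0,0,0,0,0,0],[0,0,0,0,0,0],[0,0,0,0,0,0],[0,0,0,0,0,0],[0,0,0,0,0,0],[0,0,0,0,0,0],[0,0,0,0,0,0]]' -1 35
```

```text
[ 0.49121302 -0.42880595  0.151     ] [ 0.49126152 -0.42636295  0.151     ] cap from w3,w2
A [ 0.59677146 -0.25501541  0.028     ] groove [ 0.59743734 -0.25321346  0.028     ] 0.08639995792168463 0.04118679556536163 yaw 0.03319860407259127
B [ 0.47951733 -0.29966136  0.028     ] groove [ 0.48034321 -0.29824127  0.028     ] 0.0849725491524184 0.039729570262394945 yaw -0.29351200008348416
hole edge A [ 0.60905766 -0.25396103  0.025     ]
clock: 9.22
ee_pos: [0.4902, -0.4284, 0.1226]
tcp_rot: [3.134, 0.217, 0.0]
contact_force: [1.0, 0.2, 0.6]
opening: 0.252
```

```bash
python3 -m inch '[[0,0,0,0,0,0],[0,0,0,0,0,0],[0,0,0,0,0,0],[0,0,0,0,0,0]]' -1 35
```

```text
clock: 9.55
ee_pos: [0.4902, -0.4284, 0.1226]
tcp_rot: [3.134, 0.217, 0.0]
contact_force: [0.7, -0.1, 0.6]
opening: 0.252
```

```bash
python3 -m inch '[[0,0,0,0,0,0],[0,0,0,0,0,0],[0,0,-0.002,0,0,0],[0,0,-0.004,0,0,0],[0,0,-0.006,0,0,0],[0,0,-0.008,0,0,0],[0,0,-0.008,0,0,0]]' -0.3 35
python3 -m inch '[[0,0,0,0,0,0],[0,0,0,0,0,0],[0,0,0,0,0,0],[0,0,0,0,0,0],[0,0,0,0,0,0],[0,0,0,0,0,0]]' -1 35
```

```text
clock: 10.13
ee_pos: [0.4898, -0.4279, 0.1136]
tcp_rot: [-3.133, -0.217, 0.001]
contact_force: [-0.7, 0.1, 0.6]
opening: 0.35
clock: 10.63
ee_pos: [0.4901, -0.4283, 0.1144]
tcp_rot: [-3.134, -0.217, 0.0]
contact_force: [-0.1, 0.9, -1.4]
opening: 0.25
```

```bash
python3 - <<'E'
from h import *
shot('wrist','w4'); shot('side','side4'); crop('side4',280,220,370,300,8,'c7')
crop('w4',150,180,370,384,3.4,'c8')
E
```

View pics/c8.png

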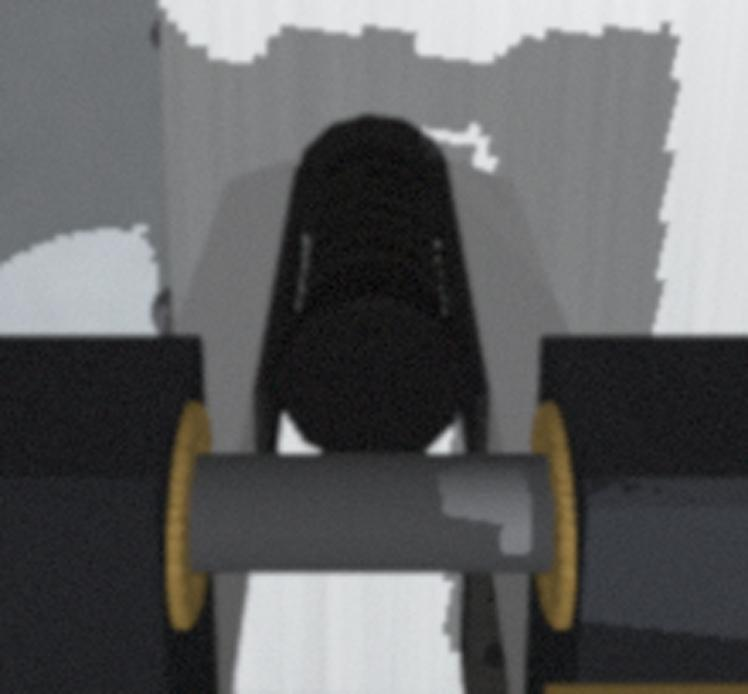

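View pics/c7.png

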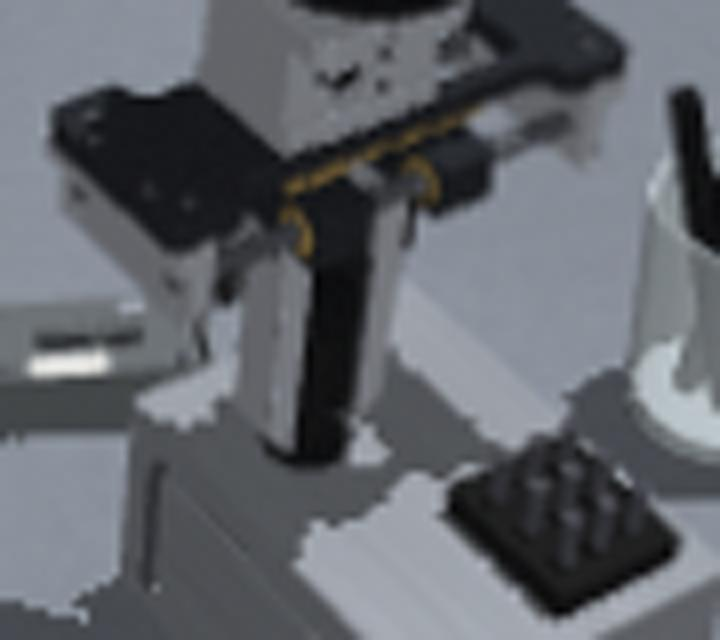

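```bash
python3 -m inch '[[0,0,0,0,0,0],[0,0,0.005,0,0,0],[0,0,0.02,0,0,0],[0,0,0.04,0,0,0],[0,0,0.06,0,0,0],[0,0,0.08,0,0,0],[0,0,0.1,0,0,0],[0,0,0.12,0,0,0],[0,0,0.13,0,0,0],[0,0,0.13,0,0,0],[0,0,0.13,0,0,0]]' -1 60
python3 - <<'E'
from h import *
st(); shot('wrist','w5'); shot('side','side5'); crop('side5',260,190,360,290,6,'c7')
crop('w5',150,150,370,384,2.5,'c8')
o=status.get_obs(); p=np.array(o['ee_pos'])
print(proj('side5',[p,p-[0,0,.0915],p-[0,0,.0295]])); print(proj('w5',[p,p-[0,0,.0915],p-[0,0,.0295]]))
E
```

```text
clock: 11.65
ee_pos: [0.4903, -0.4284, 0.2448]
tcp_rot: [3.133, 0.217, 0.001]
contact_force: [0.4, 0.0, -1.1]
opening: 0.244
{'clock': 11.65, 'qpos': [-0.8509, 0.3521, 1.316, 0.0, 1.4725, -0.9893], 'ee_pos': [0.4903, -0.4284, 0.2448], 'tcp_rot': [3.1333, 0.2171, 0.001], 'contact_force': [0.4344, 0.0282, -1.0847], 'opening': 0.2444}
[[322.24874915 227.87017777]
 [318.9089255  256.62380076]
 [321.14029872 237.49263116]]
[[256.5791982  249.9565989 ]
 [257.22728547 202.50980831]
 [256.84898387 230.19992571]]
```

View pics/c8.png

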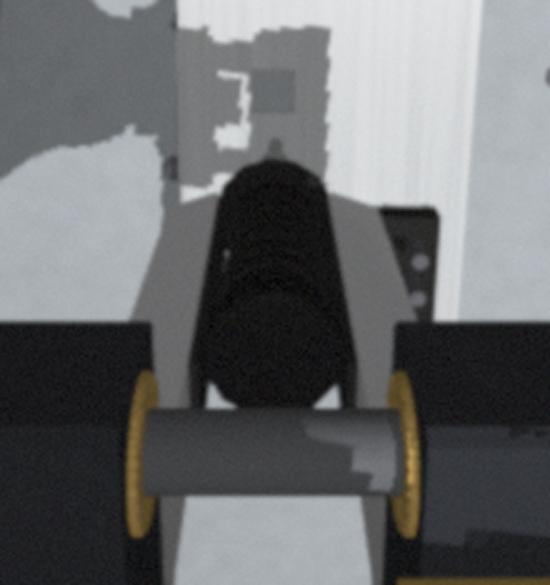

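View pics/c7.png

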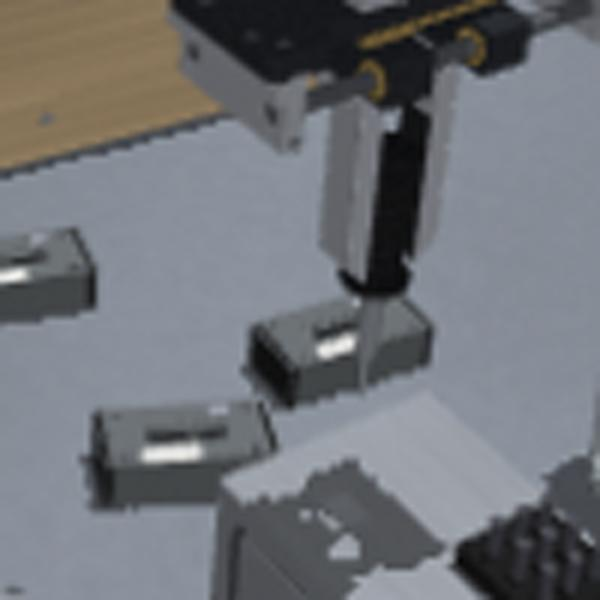

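```bash
python3 -m inch '[[0,0.02,0,0,0,-1],[-0.003,0.05,0,0,0,-2],[-0.006,0.08,0,0,0,-3],[-0.009,0.11,0,0,0,-4],[-0.011,0.13,0,0,0,-4.85],[-0.011,0.13,-0.03,0,0,-4.85],[-0.011,0.13,-0.06,0,0,-4.85],[-0.011,0.13,-0.085,0,0,-4.85],[-0.011,0.13,-0.1,0,0,-4.85],[-0.011,0.13,-0.104,0,0,-4.85],[-0.011,0.13,-0.104,0,0,-4.85]]'
python3 - <<'E'
from h import *
st(); shot('wrist','w6'); shot('side','side6'); crop('side6',240,210,360,300,6,'c7')
crop('w6',160,80,360,290,3.5,'c8')
o=status.get_obs(); p=np.array(o['ee_pos'])
print(proj('w6',[p,p-[0,0,.0915],p-[0,0,.0295]]));print(proj('side6',[p,p-[0,0,.0915],p-[0,0,.0295]]))
E
```

```text
clock: 12.67
ee_pos: [0.4774, -0.2968, 0.1375]
tcp_rot: [-3.106, 0.446, 0.008]
contact_force: [0.2, 0.8, -0.4]
opening: 0.243
{'clock': 12.6667, 'qpos': [-0.7102, 0.2696, 1.654, -0.0, 1.2241, -0.4252], 'ee_pos': [0.4774, -0.2968, 0.1375], 'tcp_rot': [-3.1065, 0.4455, 0.0082], 'contact_force': [0.2324, 0.8075, -0.4088], 'opening': 0.2428}
[[261.21513611 258.48175617]
 [260.99244283 207.68764784]
 [261.12203896 237.21815116]]
[[292.52572958 232.71165494]
 [291.01210437 257.1132127 ]
 [292.02558976 240.83454744]]
```

View pics/c8.png

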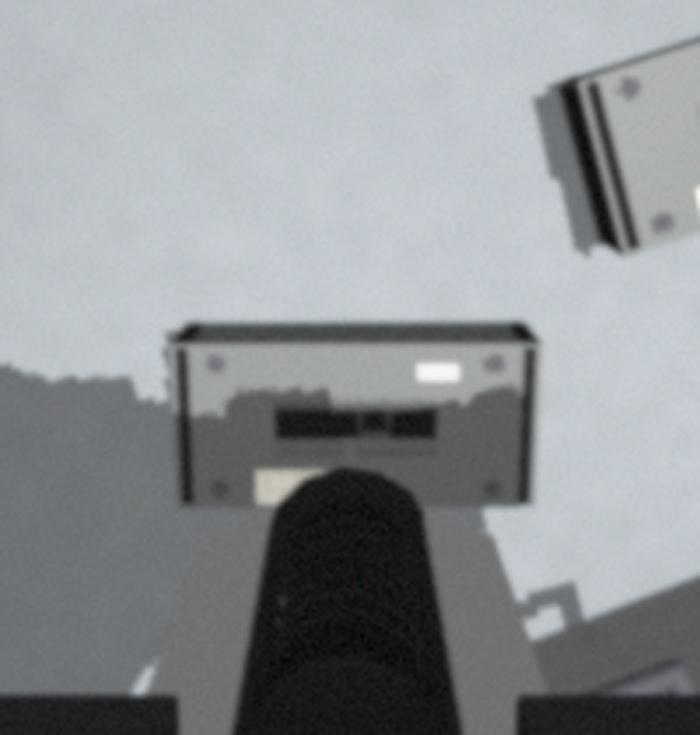

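View pics/c7.png

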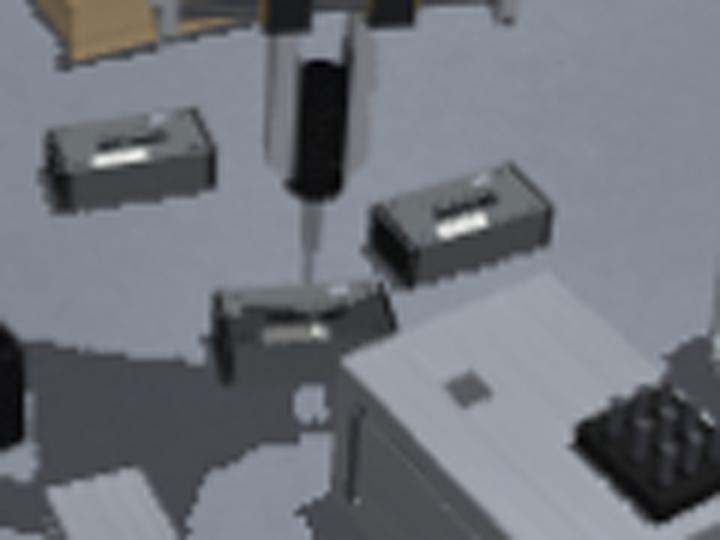

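```bash
python3 - <<'E'
from fit import *
A=lambda p:px(p,3.5,160,80)
c=at('w6',*A([(356.5,423)])[0],.028); h=at('w6',*A([(374,423)])[0],.025)
e1,e2=at('w6',*A([(181,424)])[0],.028),at('w6',*A([(534,424)])[0],.028); d=e2-e1
print('B c',c,'hole',h,np.linalg.norm(d),'yaw',np.arctan2(d[1],d[0]))
im=np.load('pics/w6.npz')['im']; g=im[185:220,230:295,::-1]; g=cv2.resize(g,None,fx=12,fy=12,interpolation=cv2.INTER_CUBIC); cv2.imwrite('pics/c9.png',np.clip(g.astype(float)*2,0,255).astype(np.uint8))
E
```

```text
B c [ 0.4798047  -0.29869195  0.028     ] hole [ 0.48376718 -0.30072973  0.025     ] 0.08713188519203784 yaw -0.2833160003393362
```

View pics/c9.png

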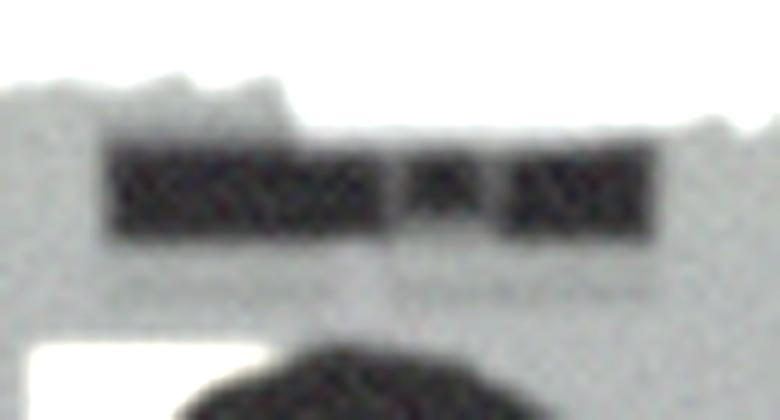

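```bash
python3 -m inch '[[0.0022,-0.0032,-0.005,0,0,0],[0.0022,-0.0032,-0.01,0,0,0],[0.0022,-0.0032,-0.015,0,0,0],[0.0022,-0.0032,-0.018,0,0,0],[0.0022,-0.0032,-0.020,0,0,0],[0.0022,-0.0032,-0.022,0,0,0],[0.0022,-0.0032,-0.023,0,0,0],[0.0022,-0.0032,-0.023,0,0,0]]'
python3 - <<'E'
from h import *
for i in range(3): st()
shot('side','side7'); crop('side7',250,220,330,290,9,'c7');shot('wrist','w7'); crop('w7',160,80,360,290,3.5,'c8')
st()
E
```

```text
clock: 13.43
ee_pos: [0.4812, -0.3013, 0.1172]
tcp_rot: [-3.11, 0.446, 0.001]
contact_force: [0.3, 0.2, -1.7]
opening: 0.242
{'clock': 13.4333, 'qpos': [-0.7119, 0.3016, 1.6596, -0.0, 1.1809, -0.427], 'ee_pos': [0.4812, -0.3013, 0.1172], 'tcp_rot': [-3.1095, 0.446, 0.0007], 'contact_force': [0.3081, 0.1562, -1.6569], 'opening': 0.2419}
{'clock': 13.4333, 'qpos': [-0.7119, 0.3016, 1.6596, -0.0, 1.1809, -0.427], 'ee_pos': [0.4812, -0.3013, 0.1172], 'tcp_rot': [-3.1095, 0.446, 0.0007], 'contact_force': [0.3081, 0.1562, -1.6569], 'opening': 0.2419}
{'clock': 13.4333, 'qpos': [-0.7119, 0.3016, 1.6596, -0.0, 1.1809, -0.427], 'ee_pos': [0.4812, -0.3013, 0.1172], 'tcp_rot': [-3.1095, 0.446, 0.0007], 'contact_force': [0.3081, 0.1562, -1.6569], 'opening': 0.2419}
{'clock': 13.5333, 'qpos': [-0.7119, 0.3012, 1.6592, -0.0, 1.1809, -0.427], 'ee_pos': [0.4814, -0.3015, 0.1175], 'tcp_rot': [3.1097, -0.446, 0.0003], 'contact_force': [-0.885, 0.0659, -0.6076], 'opening': 0.2438}
```

View pics/c7.png

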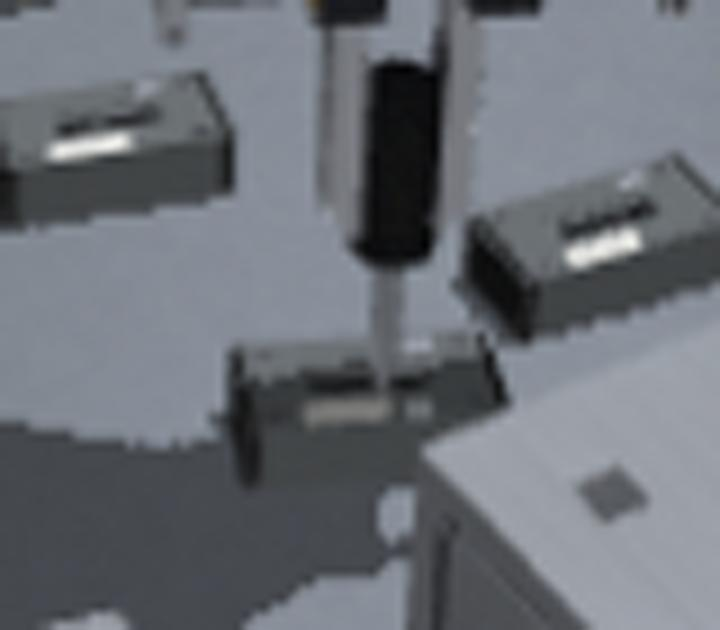

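View pics/c8.png

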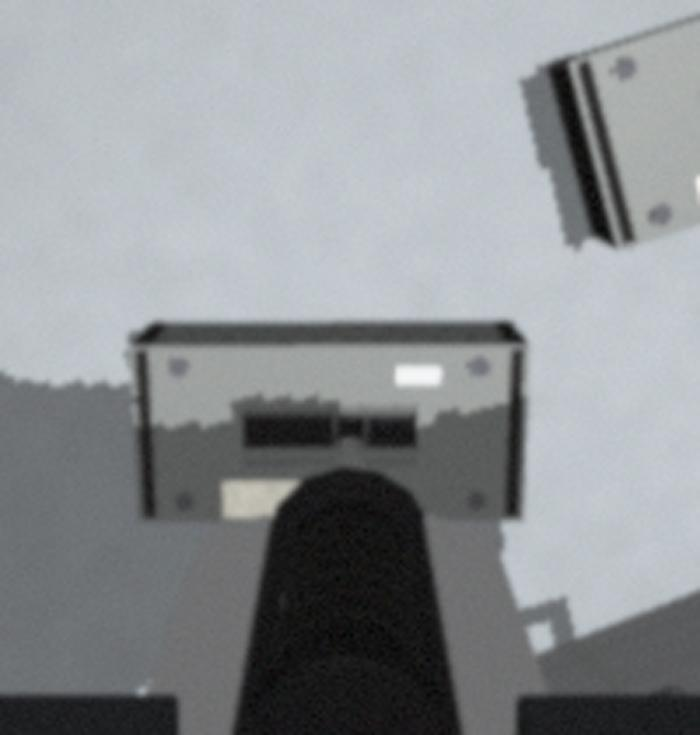

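```bash
python3 - <<'E'
from h import *
im=np.load('pics/w7.npz')['im']; g=im[190:225,225:285,::-1]; g=cv2.resize(g,None,fx=12,fy=12,interpolation=cv2.INTER_CUBIC); cv2.imwrite('pics/c9.png',np.clip(g.astype(float)*2,0,255).astype(np.uint8))
p=np.array([.4813,-.3014,.1173]); print((proj('w7',[p-[0,0,.0915]])-[225,190]+.5)*12)
E
```

```text
[[394.96432103 184.28554365]]
```

View pics/c9.png

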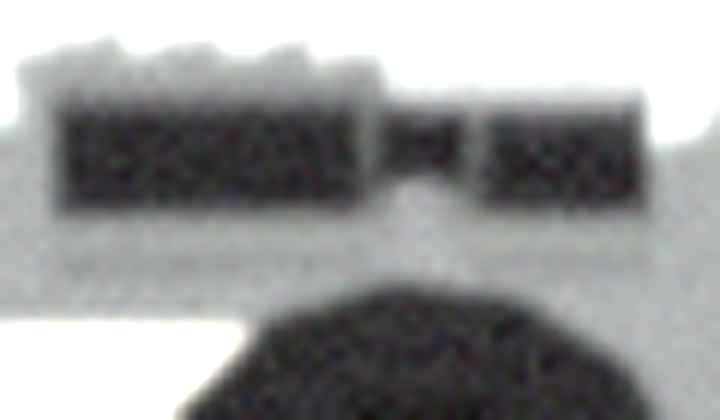

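```bash
python3 -m inch '[[0.0004,0.0012,0,0,0,0],[0.0004,0.0012,-0.003,0,0,0],[0.0004,0.0012,-0.006,0,0,0],[0.0004,0.0012,-0.009,0,0,0],[0.0004,0.0012,-0.01,0,0,0],[0.0004,0.0012,-0.01,0,0,0]]'
python3 -m inch '[[0,0,-0.002,0,0,0],[0,0,-0.004,0,0,0],[0,0,-0.004,0,0,0],[0,0,-0.004,0,0,0]]'
python3 -m inch '[[0,0,-0.001,0,0,0],[0,0,-0.002,0,0,0],[0,0,-0.002,0,0,0],[0,0,-0.002,0,0,0]]'
```

```text
clock: 14.03
ee_pos: [0.482, -0.3005, 0.1077]
tcp_rot: [3.109, -0.446, 0.001]
contact_force: [-0.5, 0.3, 2.4]
opening: 0.244
clock: 14.37
ee_pos: [0.482, -0.3005, 0.1036]
tcp_rot: [3.109, -0.446, 0.001]
contact_force: [0.6, 0.4, 2.9]
opening: 0.239
clock: 14.7
ee_pos: [0.482, -0.3004, 0.1017]
tcp_rot: [3.109, -0.446, 0.001]
contact_force: [0.2, 0.1, 5.1]
opening: 0.246
```

```bash
python3 -m inch '[[0,0,-0.001,0,0,0],[0,0,-0.002,0,0,0],[0,0,-0.002,0,0,0]]'
python3 -m inch '[[0,0,-0.0005,0,0,0],[0,0,-0.001,0,0,0],[0,0,-0.001,0,0,0],[0,0,-0.001,0,0,0]]'
python3 - <<'E'
from h import *
shot('side','side8'); crop('side8',250,220,330,290,9,'c7');st()
E
```

```text
clock: 14.95
ee_pos: [0.482, -0.3004, 0.0996]
tcp_rot: [3.109, -0.446, 0.001]
contact_force: [0.0, 0.1, 5.4]
opening: 0.243
clock: 15.28
ee_pos: [0.482, -0.3006, 0.0989]
tcp_rot: [3.109, -0.446, 0.001]
contact_force: [-0.7, -0.5, 6.1]
opening: 0.245
{'clock': 15.3333, 'qpos': [-0.7099, 0.3247, 1.6722, -0.0001, 1.144, -0.4249], 'ee_pos': [0.482, -0.3006, 0.0989], 'tcp_rot': [3.1092, -0.4459, 0.0009], 'contact_force': [-0.6214, -0.6335, 6.6404], 'opening': 0.2469}
```

View pics/c7.png

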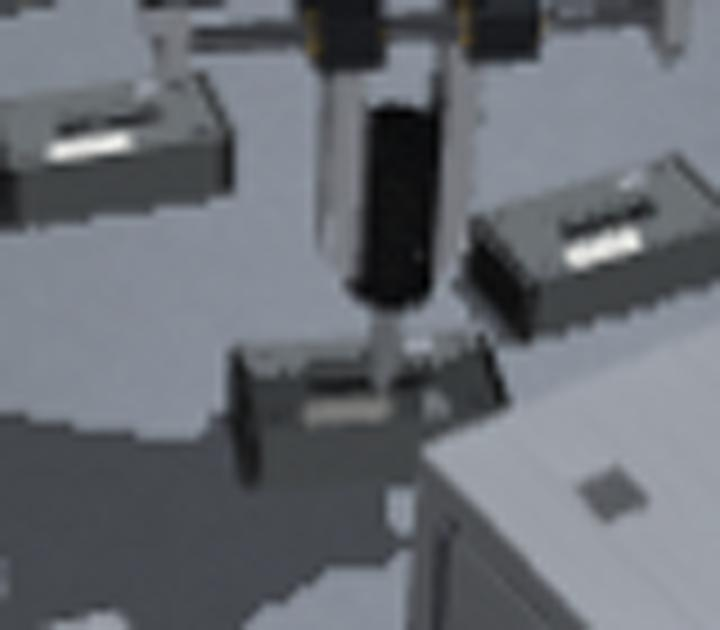

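```bash
python3 -m inch '[[0,0,0.015,0,0,0],[0,0,0.035,0,0,0],[0,0,0.055,0,0,0.5],[0.02,0.008,0.055,0,0,1.2],[0.05,0.02,0.055,0,0,2],[0.08,0.033,0.055,0,0,3],[0.1,0.041,0.055,0,0,3.64],[0.113,0.047,0.055,0,0,3.64],[0.113,0.047,0.045,0,0,3.64],[0.113,0.047,0.038,0,0,3.64],[0.113,0.047,0.038,0,0,3.64],[0.113,0.047,0.038,0,0,3.64]]'
cat > look.py <<'E'
from h import *
import sys
n=sys.argv[1]; off=float(sys.argv[2]) if len(sys.argv)>2 else .0915
st(); shot('wrist',n); o=status.get_obs(); p=np.array(o['ee_pos'])
c=np.int32(proj(n,[p-[0,0,.105]])[0]); x0,y0=max(0,c[0]-65),max(0,c[1]-45)
im=np.load('pics/'+n+'.npz')['im'][y0:y0+75,x0:x0+130,::-1]
g=cv2.resize(im,None,fx=6,fy=6,interpolation=cv2.INTER_CUBIC); cv2.imwrite('pics/z_%s.png'%n,np.clip(g.astype(float)*1.6,0,255).astype(np.uint8))
print('origin',x0,y0,'pred tip',(proj(n,[p-[0,0,off]])-[x0,y0]+.5)*6)
E
python3 look.py w9
```

```text
clock: 16.33
ee_pos: [0.5924, -0.2531, 0.1341]
tcp_rot: [-3.139, -0.05, 0.007]
contact_force: [-0.4, -0.4, 0.5]
opening: 0.243
{'clock': 16.3333, 'qpos': [-0.5378, 0.4334, 1.44, -0.0004, 1.273, -0.5693], 'ee_pos': [0.5924, -0.2531, 0.1341], 'tcp_rot': [-3.139, -0.0496, 0.0067], 'contact_force': [-0.4303, -0.3949, 0.4626], 'opening': 0.2433}
origin 194 156 pred tip [[394.25549004 301.45156706]]
```

View pics/z_w9.png

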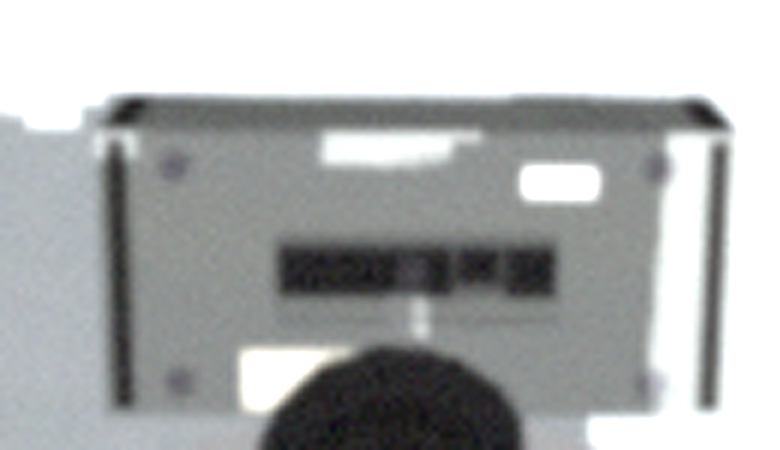

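```bash
python3 - <<'E'
from h import *
p=np.array([.5924,-.2531,.1341])
print((proj('w9',[p-[0,0,.0915],p-[0,0,.109]])-[194,156]+.5)*6)
shot('side','side9'); q=proj('side9',[p-[0,0,.0915],p-[0,0,.0295],p+[0,0,.0365]]); print((q-[280,190]+.5)*9)
crop('side9',280,190,360,260,9,'c7')
E
```

```text
[[389.39732959 295.92914428]
 [390.0195142  261.1219633 ]]
[[328.76713582 464.86022091]
 [343.75545648 324.10672301]
 [360.47338689 164.81485938]]
```

View pics/c7.png

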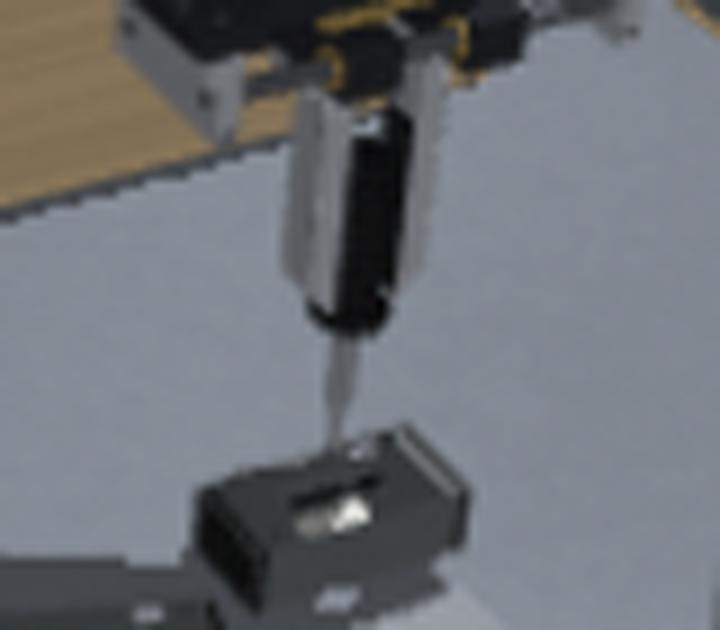

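```bash
python3 -m inch '[[0.003,-0.003,0,0,0,0],[0.006,-0.006,0,0,0,0],[0.006,-0.006,-0.005,0,0,0],[0.006,-0.006,-0.01,0,0,0],[0.006,-0.006,-0.0135,0,0,0],[0.006,-0.006,-0.0135,0,0,0]]'
python3 look.py w10
```

```text
clock: 16.93
ee_pos: [0.5998, -0.2587, 0.1213]
tcp_rot: [-3.14, -0.051, 0.004]
contact_force: [0.2, -0.7, -1.2]
opening: 0.243
{'clock': 16.9333, 'qpos': [-0.5396, 0.4632, 1.4257, -0.0, 1.2556, -0.5723], 'ee_pos': [0.5998, -0.2587, 0.1213], 'tcp_rot': [-3.1397, -0.0514, 0.0039], 'contact_force': [0.2213, -0.7016, -1.2199], 'opening': 0.2427}
origin 193 155 pred tip [[396.03879028 303.314667  ]]
```

View pics/z_w10.png

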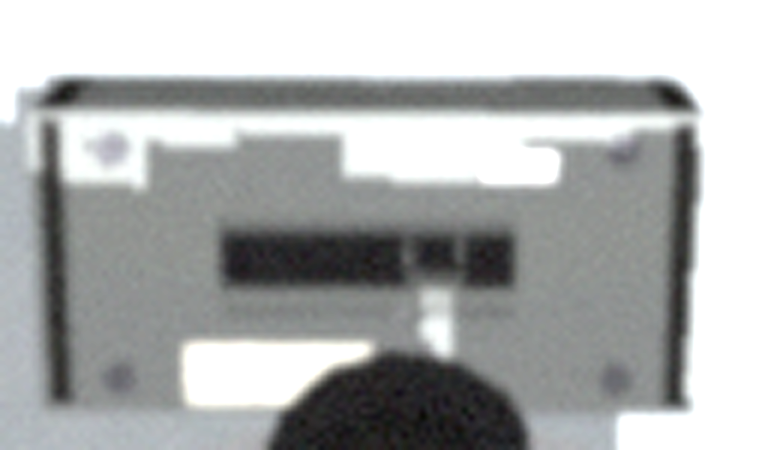

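```bash
python3 -m inch '[[0,0,-0.003,0,0,0],[0,0,-0.006,0,0,0],[0,0,-0.009,0,0,0],[0,0,-0.009,0,0,0]]'
python3 -m inch '[[0,0,-0.002,0,0,0],[0,0,-0.004,0,0,0],[0,0,-0.004,0,0,0]]'
python3 -m inch '[[0,0,-0.002,0,0,0],[0,0,-0.003,0,0,0],[0,0,-0.003,0,0,0]]'
python3 -m inch '[[0,0,-0.002,0,0,0],[0,0,-0.003,0,0,0],[0,0,-0.003,0,0,0]]'
python3 look.py w11
```

```text
clock: 17.32
ee_pos: [0.6011, -0.2594, 0.1142]
tcp_rot: [3.141, 0.052, 0.001]
contact_force: [-0.1, 0.4, 3.3]
opening: 0.242
clock: 17.57
ee_pos: [0.6014, -0.2597, 0.1108]
tcp_rot: [3.14, 0.051, 0.002]
contact_force: [-1.0, -0.3, 5.4]
opening: 0.247
clock: 17.82
ee_pos: [0.6012, -0.2592, 0.1069]
tcp_rot: [-3.141, -0.051, -0.002]
contact_force: [0.7, 0.2, 3.1]
opening: 0.241
clock: 18.07
ee_pos: [0.601, -0.2592, 0.1038]
tcp_rot: [-3.141, -0.051, -0.001]
contact_force: [2.0, 0.0, 3.7]
opening: 0.24
{'clock': 18.0667, 'qpos': [-0.5395, 0.4827, 1.4365, 0.0004, 1.2218, -0.5723], 'ee_pos': [0.601, -0.2592, 0.1038], 'tcp_rot': [-3.1412, -0.0514, -0.0011], 'contact_force': [1.9864, 0.0492, 3.7183], 'opening': 0.24}
origin 192 155 pred tip [[398.07206387 300.81460775]]
```

View pics/z_w11.png

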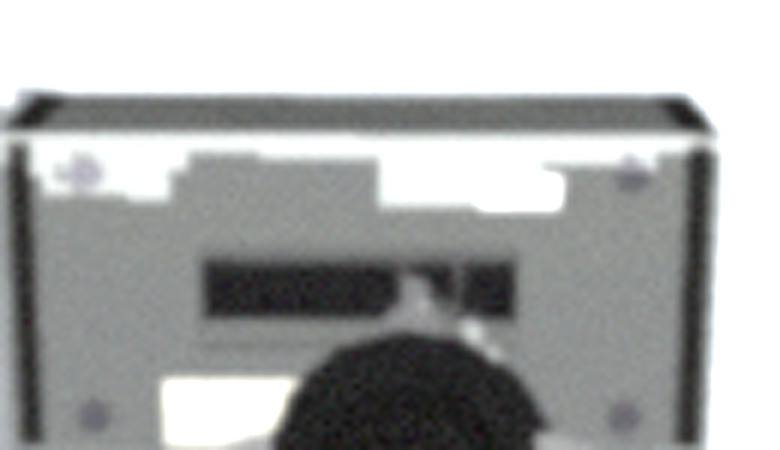

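```bash
python3 - <<'E'
from h import *
shot('side','side11'); crop('side11',280,190,360,260,9,'c7'); crop('w11',150,150,370,384,2.6,'c8')
E
```

```text
(no output)
```

View pics/c7.png

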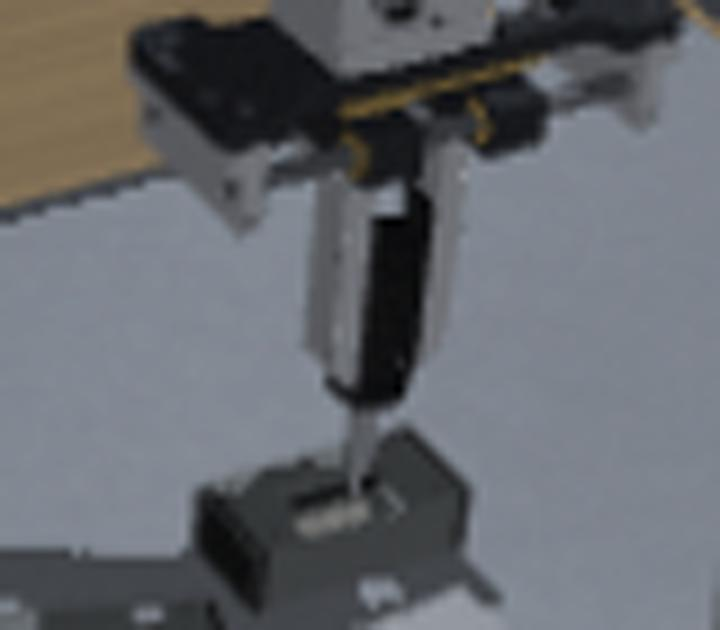

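View pics/c8.png

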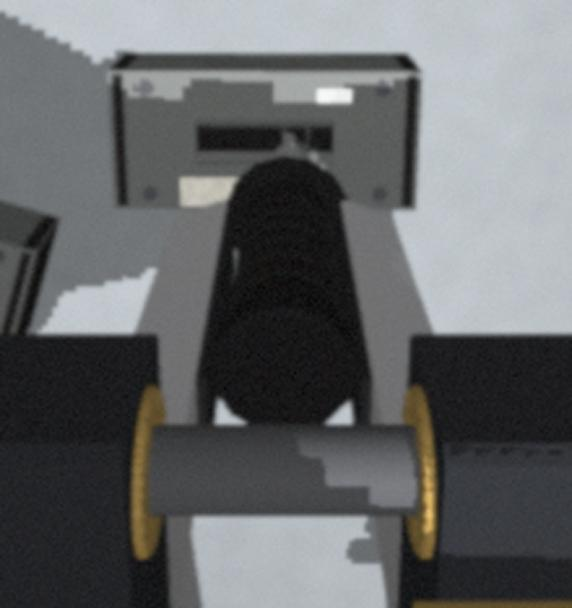

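```bash
python3 -m inch '[[0.001,0,0,0,0,0],[0.0015,0,-0.001,0,0,0],[0.0015,0,-0.002,0,0,0],[0.0015,0,-0.002,0,0,0]]'
python3 -m inch '[[0,0,-0.001,0,0,0],[0,0,-0.002,0,0,0],[0,0,-0.002,0,0,0]]'
python3 -m inch '[[0,0,-0.001,0,0,0],[0,0,-0.002,0,0,0],[0,0,-0.002,0,0,0]]'
python3 look.py w12; python3 - <<'E'
from h import *
shot('side','side12'); crop('side12',280,190,360,260,9,'c7')
E
```

```text
clock: 18.5
ee_pos: [0.6019, -0.2592, 0.1016]
tcp_rot: [-3.141, -0.051, 0.001]
contact_force: [-0.2, 0.7, 4.0]
opening: 0.246
clock: 18.75
ee_pos: [0.6022, -0.2594, 0.1]
tcp_rot: [3.141, 0.051, -0.0]
contact_force: [-0.2, 0.0, 5.3]
opening: 0.245
clock: 19.0
ee_pos: [0.6023, -0.2595, 0.0984]
tcp_rot: [3.141, 0.051, 0.0]
contact_force: [-0.6, 1.0, 6.7]
opening: 0.243
{'clock': 19.0, 'qpos': [-0.5385, 0.4915, 1.436, -0.0003, 1.2137, -0.5711], 'ee_pos': [0.6023, -0.2595, 0.0984], 'tcp_rot': [3.1407, 0.0514, 0.0004], 'contact_force': [-0.5929, 1.0419, 6.7406], 'opening': 0.2433}
origin 192 155 pred tip [[398.75260247 300.63781584]]
```

View pics/c7.png

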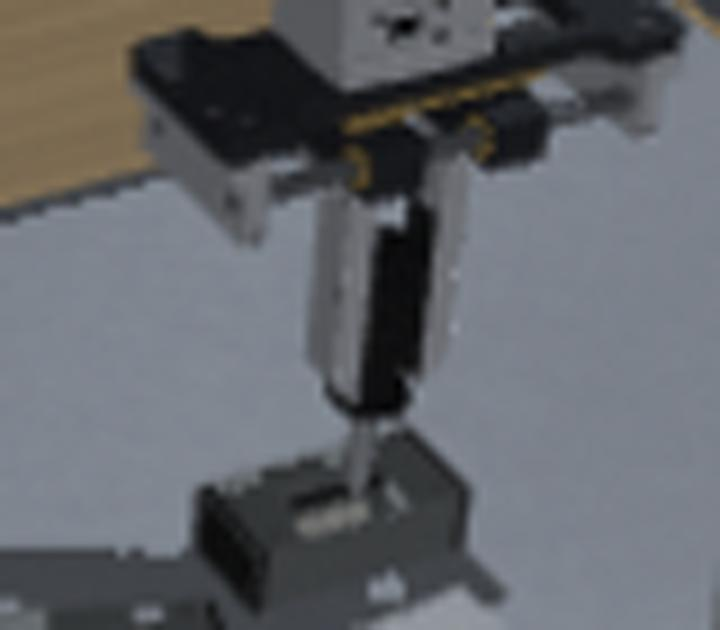

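View pics/z_w12.png

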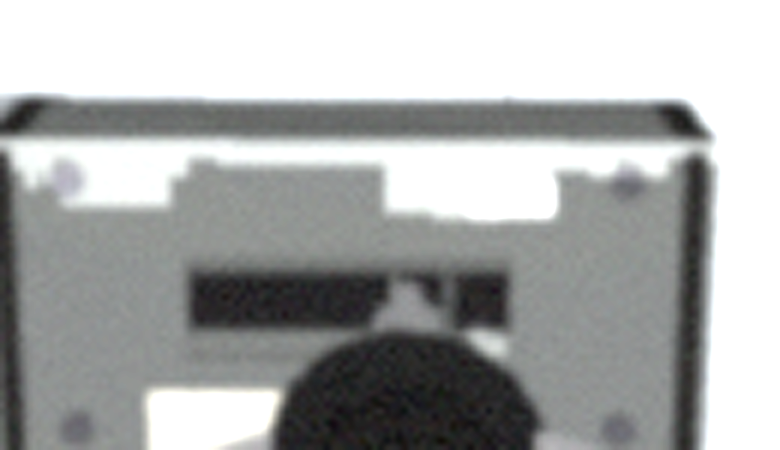

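```bash
python3 -m inch '[[0,0,0.015,0,0,0],[0,0,0.035,0,0,0],[-0.01,0.008,0.055,0,0,0],[-0.035,0.028,0.055,0,0,-0.5],[-0.065,0.052,0.055,0,0,-1],[-0.095,0.076,0.055,0,0,-1.5],[-0.125,0.1,0.055,0,0,-1.72],[-0.145,0.115,0.055,0,0,-1.72],[-0.153,0.122,0.045,0,0,-1.72],[-0.153,0.122,0.036,0,0,-1.72],[-0.153,0.122,0.036,0,0,-1.72],[-0.153,0.122,0.036,0,0,-1.72]]'
python3 look.py w13;
```

```text
clock: 20.1
ee_pos: [0.4491, -0.1375, 0.1329]
tcp_rot: [-3.136, 0.184, 0.003]
contact_force: [0.4, -0.8, -0.8]
opening: 0.237
{'clock': 20.1, 'qpos': [-0.4815, 0.0839, 1.8848, -0.0003, 1.1747, -0.3639], 'ee_pos': [0.4491, -0.1375, 0.1329], 'tcp_rot': [-3.1357, 0.1845, 0.0027], 'contact_force': [0.4416, -0.7764, -0.8012], 'opening': 0.2372}
origin 193 155 pred tip [[397.83793731 305.4807504 ]]
```

View pics/z_w13.png

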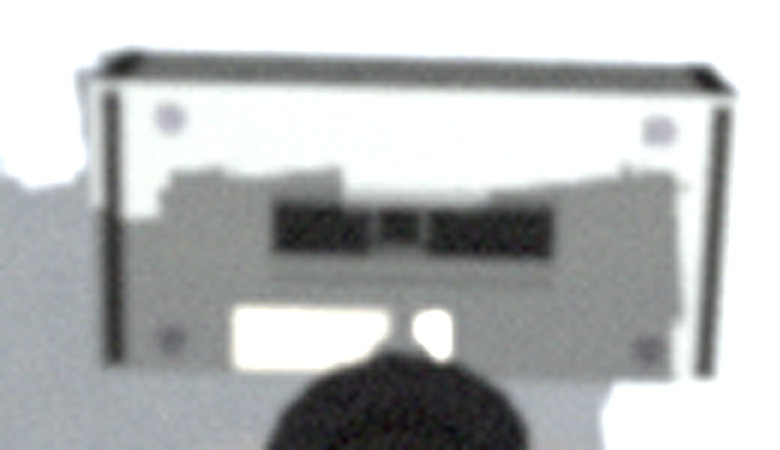

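View pics/w13.png

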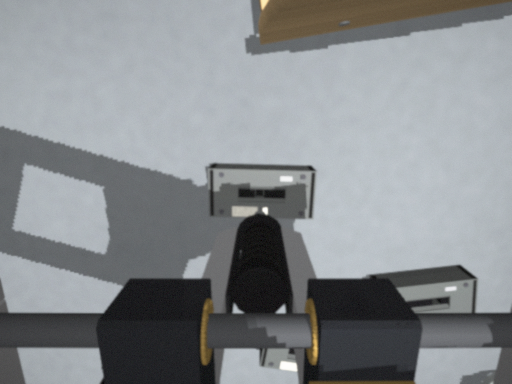

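```bash
python3 -m inch '[[0.0005,0.0045,0,0,0,0],[0.0005,0.0045,-0.005,0,0,0],[0.0005,0.0045,-0.01,0,0,0],[0.0005,0.0045,-0.012,0,0,0],[0.0005,0.0045,-0.012,0,0,0]]'
python3 look.py w14;
```

```text
clock: 20.57
ee_pos: [0.4492, -0.1326, 0.121]
tcp_rot: [-3.135, 0.184, 0.003]
contact_force: [-0.9, 0.6, -0.9]
opening: 0.243
{'clock': 20.5667, 'qpos': [-0.472, 0.0982, 1.8975, -0.0001, 1.1478, -0.3546], 'ee_pos': [0.4492, -0.1326, 0.121], 'tcp_rot': [-3.1355, 0.1842, 0.0028], 'contact_force': [-0.9261, 0.5958, -0.9339], 'opening': 0.2425}
origin 193 155 pred tip [[393.87258028 302.90348305]]
```

View pics/z_w14.png

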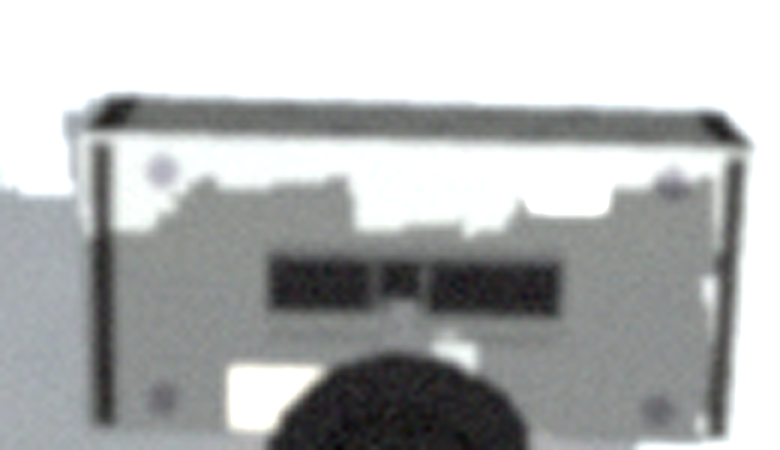

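```bash
python3 -m inch '[[0,0,-0.003,0,0,0],[0,0,-0.006,0,0,0],[0,0,-0.009,0,0,0],[0,0,-0.009,0,0,0]]'
python3 -m inch '[[0,0,-0.002,0,0,0],[0,0,-0.004,0,0,0],[0,0,-0.004,0,0,0]]'
python3 -m inch '[[0,0,-0.002,0,0,0],[0,0,-0.003,0,0,0],[0,0,-0.003,0,0,0]]'
python3 -m inch '[[0,0,-0.002,0,0,0],[0,0,-0.003,0,0,0],[0,0,-0.003,0,0,0]]'
python3 look.py w15;python3 - <<'E'
from h import *
shot('side','side15'); crop('side15',220,190,300,260,9,'c7')
E
```

```text
clock: 20.95
ee_pos: [0.4492, -0.1325, 0.1122]
tcp_rot: [-3.136, 0.184, 0.002]
contact_force: [0.3, 0.5, -0.4]
opening: 0.244
clock: 21.2
ee_pos: [0.4499, -0.1329, 0.109]
tcp_rot: [3.136, -0.184, 0.0]
contact_force: [0.4, 0.8, 1.5]
opening: 0.246
clock: 21.45
ee_pos: [0.4501, -0.133, 0.1063]
tcp_rot: [3.136, -0.184, 0.001]
contact_force: [-0.3, -0.7, 2.9]
opening: 0.239
clock: 21.7
ee_pos: [0.45, -0.1329, 0.103]
tcp_rot: [3.136, -0.184, 0.001]
contact_force: [-0.1, -0.1, 2.5]
opening: 0.24
{'clock': 21.7, 'qpos': [-0.4719, 0.1252, 1.9111, 0.0001, 1.1046, -0.3546], 'ee_pos': [0.45, -0.1329, 0.103], 'tcp_rot': [3.136, -0.1843, 0.0011], 'contact_force': [-0.0999, -0.0529, 2.4668], 'opening': 0.2398}
origin 192 155 pred tip [[396.56766283 301.44044578]]
```

View pics/z_w15.png

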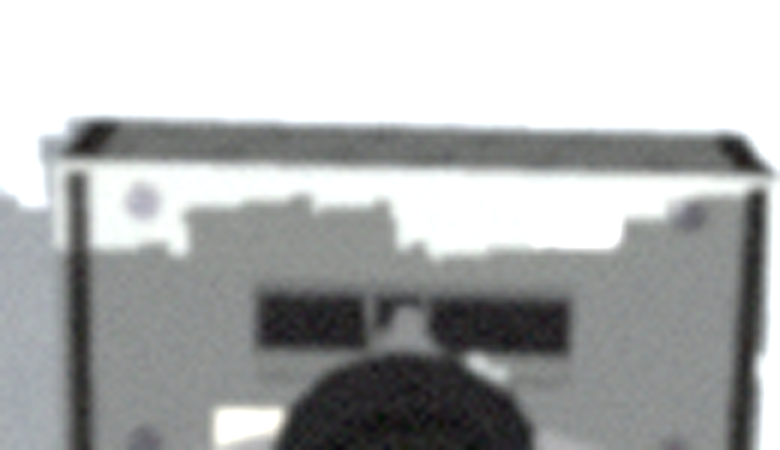

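View pics/c7.png

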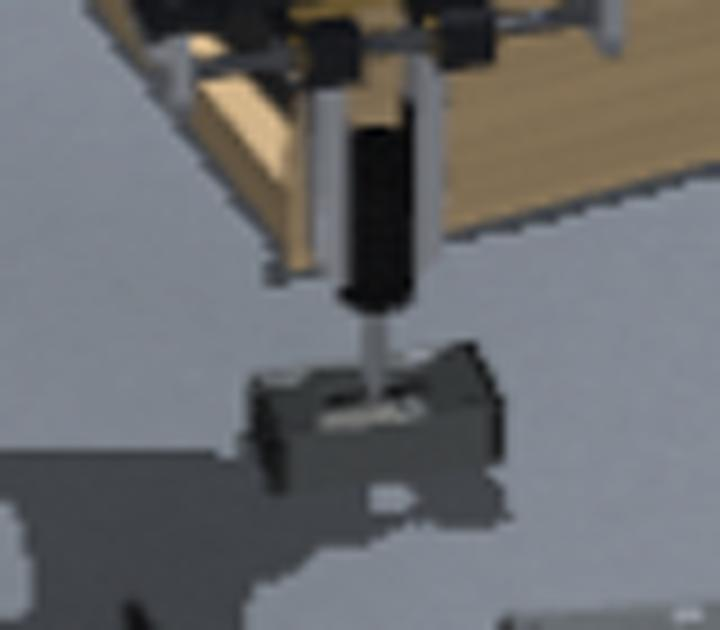

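```bash
python3 -m inch '[[0,0,-0.001,0,0,0],[0,0,-0.0025,0,0,0],[0,0,-0.0025,0,0,0],[0,0,-0.0025,0,0,0]]'
python3 -m inch '[[0,0,-0.001,0,0,0],[0,0,-0.002,0,0,0],[0,0,-0.002,0,0,0]]'
python3 -m inch '[[0,0,-0.001,0,0,0],[0,0,-0.0015,0,0,0],[0,0,-0.0015,0,0,0],[0,0,-0.0015,0,0,0]]'
```

```text
clock: 22.13
ee_pos: [0.45, -0.1329, 0.1007]
tcp_rot: [3.136, -0.184, 0.001]
contact_force: [-0.4, 0.6, 4.9]
opening: 0.243
clock: 22.38
ee_pos: [0.45, -0.1329, 0.0987]
tcp_rot: [3.136, -0.184, 0.001]
contact_force: [-0.2, 0.4, 6.3]
opening: 0.245
clock: 22.72
ee_pos: [0.4504, -0.1332, 0.0979]
tcp_rot: [3.135, -0.184, 0.002]
contact_force: [-0.9, 0.2, 9.0]
opening: 0.245
```

```bash
python3 -m inch '[[0,0,0.03,0,0,0],[0,0,0.07,0,0,0.5],[0.003,-0.02,0.11,0,0,1],[0.007,-0.05,0.147,0,0,1.5],[0.012,-0.09,0.147,0,0,2],[0.018,-0.13,0.147,0,0,2.5],[0.023,-0.17,0.147,0,0,2.92],[0.028,-0.21,0.147,0,0,2.92],[0.034,-0.25,0.147,0,0,2.92],[0.038,-0.285,0.147,0,0,2.92],[0.0397,-0.295,0.147,0,0,2.92],[0.0397,-0.295,0.147,0,0,2.92]]'
python3 -m inch '[[0,0,0,0,0,0],[0,0,0,0,0,0]]'
python3 - <<'E'
from h import *
st(); shot('wrist','w16'); shot('side','side16'); crop('side16',260,190,360,290,6,'c7')
crop('w16',150,150,370,384,2.5,'c8'); shot('top','top16')
o=status.get_obs(); p=np.array(o['ee_pos'])
print((proj('side16',[p,p-[0,0,.0915],p-[0,0,.0295]])-[260,190]+.5)*6); print((proj('w16',[p,p-[0,0,.0915],p-[0,0,.0295],[.4903,-.4283,.085]])-[150,150]+.5)*2.5)
E
```

```text
clock: 23.72
ee_pos: [0.4883, -0.4298, 0.2415]
tcp_rot: [-3.132, -0.21, 0.003]
contact_force: [-0.1, 0.7, -0.5]
opening: 0.244
clock: 23.88
ee_pos: [0.4892, -0.4258, 0.2431]
tcp_rot: [-3.132, -0.217, 0.002]
contact_force: [-0.5, -0.5, -1.3]
opening: 0.242
{'clock': 23.8833, 'qpos': [-0.8498, 0.3503, 1.3219, 0.0006, 1.4721, -0.9884], 'ee_pos': [0.4892, -0.4258, 0.2431], 'tcp_rot': [-3.1316, -0.2173, 0.0018], 'contact_force': [-0.4875, -0.4974, -1.3419], 'opening': 0.2425}
[[375.2929076  224.71505154]
 [355.34238097 397.4425344 ]
 [368.67200268 282.51540488]]
[[272.87523514 262.83689642]
 [273.21239926 139.88445282]
 [273.01611614 211.46382375]
 [273.95039847  97.46178627]]
```

View pics/c8.png

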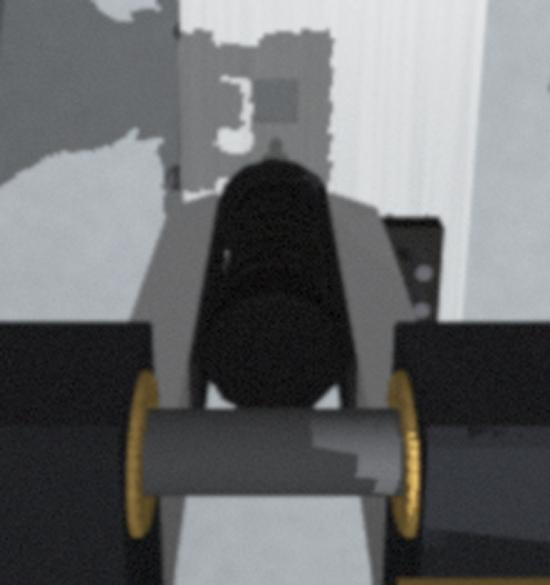

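View pics/c7.png

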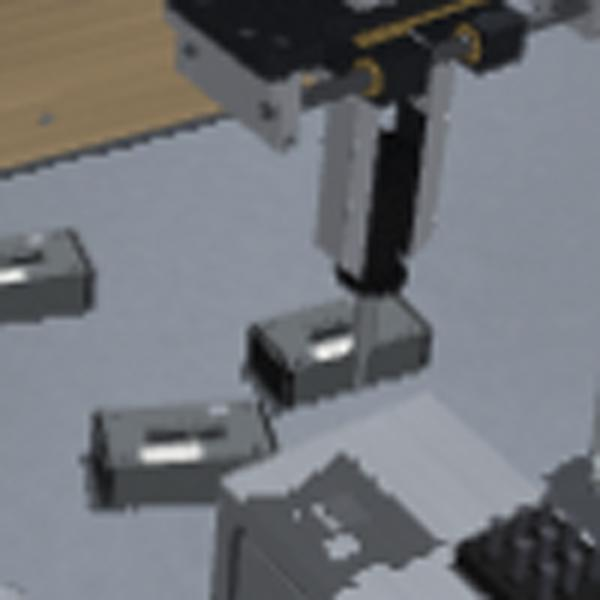

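```bash
python3 -m inch '[[0.001,-0.0025,-0.02,0,0,0],[0.001,-0.0025,-0.04,0,0,0],[0.001,-0.0025,-0.055,0,0,0],[0.001,-0.0025,-0.065,0,0,0],[0.001,-0.0025,-0.075,0,0,0],[0.001,-0.0025,-0.085,0,0,0],[0.001,-0.0025,-0.085,0,0,0]]'
python3 -m inch '[[0,0,-0.01,0,0,0],[0,0,-0.02,0,0,0],[0,0,-0.03,0,0,0],[0,0,-0.037,0,0,0],[0,0,-0.039,0,0,0],[0,0,-0.04,0,0,0],[0,0,-0.04,0,0,0]]'
python3 - <<'E'
from h import *
st(); shot('side','side17'); crop('side17',260,190,360,290,6,'c7')
E
```

```text
clock: 24.62
ee_pos: [0.4897, -0.429, 0.1568]
tcp_rot: [-3.131, -0.216, 0.003]
contact_force: [0.4, 0.4, -1.8]
opening: 0.243
clock: 25.2
ee_pos: [0.4904, -0.4303, 0.1187]
tcp_rot: [-3.134, -0.216, 0.0]
contact_force: [-0.1, -1.0, -0.4]
opening: 0.244
{'clock': 25.2, 'qpos': [-0.8527, 0.4629, 1.432, 0.0, 1.2471, -0.9901], 'ee_pos': [0.4904, -0.4303, 0.1187], 'tcp_rot': [-3.1339, -0.2156, 0.0003], 'contact_force': [-0.0838, -1.0236, -0.3874], 'opening': 0.2444}
```

View pics/c7.png

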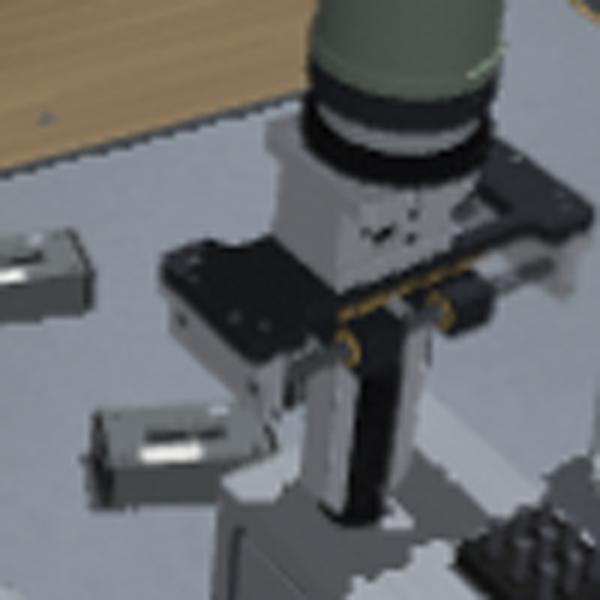

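```bash
python3 -m inch '[[0,0.0015,-0.001,0,0,0],[0,0.0015,-0.002,0,0,0],[0,0.0015,-0.003,0,0,0],[0,0.0015,-0.004,0,0,0],[0,0.0015,-0.004,0,0,0]]'
```

```text
clock: 25.67
ee_pos: [0.4904, -0.4287, 0.1148]
tcp_rot: [-3.134, -0.216, 0.0]
contact_force: [0.7, -0.1, -0.6]
opening: 0.246
```

```bash
python3 -m inch '[[0,0,-0.001,0,0,0],[0,0,-0.002,0,0,0],[0,0,-0.002,0,0,0],[0,0,-0.002,0,0,0]]'
python3 -m inch '[[0,0,0,0,0,0],[0,0,0,0,0,0],[0,0,0,0,0,0],[0,0,0,0,0,0]]' 0.1 20
python3 -m inch '[[0,0,0.02,0,0,0],[0,0,0.05,0,0,0],[0,0,0.09,0,0,0],[0,0,0.13,0,0,0],[0,0.02,0.15,0,0,0],[0,0.04,0.15,0,0,0],[0,0.04,0.15,0,0,0]]'
python3 - <<'E'
from h import *
st(); shot('side','side18'); crop('side18',260,200,360,300,6,'c7');shot('wrist','w18')
E
```

```text
clock: 26.0
ee_pos: [0.4908, -0.4293, 0.1142]
tcp_rot: [3.133, 0.216, 0.001]
contact_force: [-0.2, 1.5, 5.3]
opening: 0.248
clock: 26.33
ee_pos: [0.4902, -0.4285, 0.1123]
tcp_rot: [-3.133, -0.216, 0.001]
contact_force: [-1.1, -0.4, -0.1]
opening: 0.489
clock: 26.92
ee_pos: [0.4916, -0.3868, 0.2657]
tcp_rot: [3.132, 0.219, 0.005]
contact_force: [0.7, -0.7, -0.3]
opening: 0.552
{'clock': 26.9167, 'qpos': [-0.8056, 0.2834, 1.3619, 0.0014, 1.4928, -0.9455], 'ee_pos': [0.4916, -0.3868, 0.2657], 'tcp_rot': [3.1321, 0.2192, 0.0052], 'contact_force': [0.6887, -0.6533, -0.3291], 'opening': 0.552}
```

View pics/c7.png

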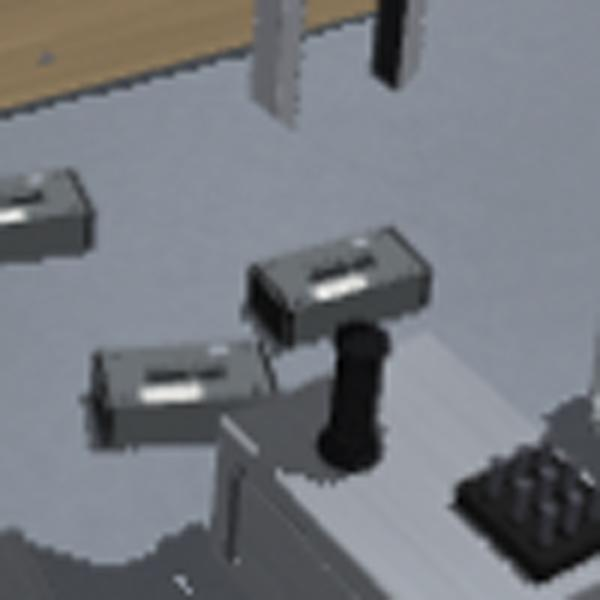

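View pics/w18.png

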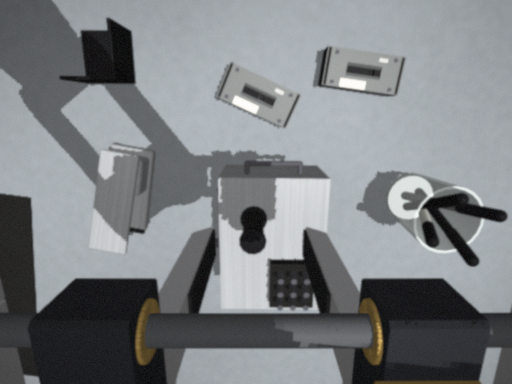

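```bash
python3 -m inch '[[0,0,0,0,0,1.4],[0,0.01,0,0,0,2.8],[0,0.02,0,0,0,4.2],[-0.003,0.03,0,0,0,5.6],[-0.005,0.045,0,0,0,7],[-0.007,0.06,0,0,0,8.4],[-0.01,0.075,0,0,0,9.8],[-0.0115,0.088,-0.02,0,0,11.2],[-0.0115,0.088,-0.05,0,0,12.5],[-0.0115,0.088,-0.08,0,0,13.15],[-0.0115,0.088,-0.1,0,0,13.15],[-0.0115,0.088,-0.1,0,0,13.15]]' 0.28 25
python3 - <<'E'
from h import *
st(); shot('wrist','w19')
o=status.get_obs(); p=np.array(o['ee_pos']);print(proj('w19',[p-[0,0,.1376]]))
E
```

```text
clock: 28.02
ee_pos: [0.475, -0.2983, 0.1557]
tcp_rot: [-2.505, -1.874, 0.005]
contact_force: [-1.2, 0.1, 0.0]
opening: 0.638
{'clock': 28.0167, 'qpos': [-0.7149, 0.2511, 1.6361, -0.0004, 1.2678, -1.9991], 'ee_pos': [0.475, -0.2983, 0.1557], 'tcp_rot': [-2.5053, -1.8738, 0.0051], 'contact_force': [-1.1509, 0.1341, 0.0291], 'opening': 0.6376}
[[258.38265524 195.20225285]]
```

View pics/w19.png

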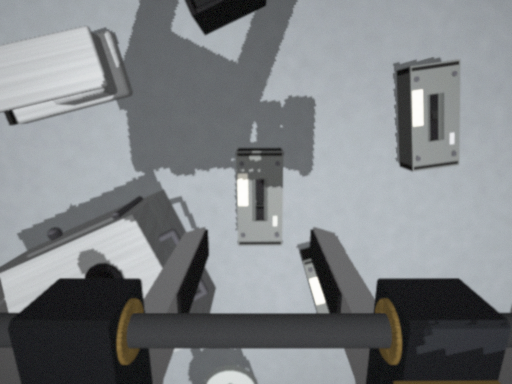

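```bash
python3 -m inch '[[0.002,0,-0.03,0,0,0],[0.002,0,-0.06,0,0,0],[0.002,0,-0.085,0,0,0],[0.002,0,-0.105,0,0,0],[0.002,0,-0.12,0,0,0],[0.002,0,-0.128,0,0,0],[0.002,0,-0.132,0,0,0],[0.002,0,-0.132,0,0,0]]'
python3 -m inch '[[0,0,0,0,0,0],[0,0,0,0,0,0],[0,0,0,0,0,0],[0,0,0,0,0,0],[0,0,0,0,0,0],[0,0,0,0,0,0]]' -1 25
python3 -m inch '[[0,0,0.01,0,0,0],[0,0,0.04,0,0,0],[0,0,0.08,0,0,0],[0,0,0.12,0,0,0],[0,0,0.16,0,0,0],[0,0,0.2,0,0,0],[0,0,0.24,0,0,0],[0,0,0.26,0,0,0],[0,0,0.26,0,0,0]]'
python3 - <<'E'
from h import *
st(); shot('wrist','w20')
E
```

```text
clock: 28.73
ee_pos: [0.4813, -0.3014, 0.0311]
tcp_rot: [2.515, 1.882, -0.0]
contact_force: [-0.0, -0.3, 0.2]
opening: 0.641
clock: 29.23
ee_pos: [0.4821, -0.301, 0.0324]
tcp_rot: [2.514, 1.881, 0.002]
contact_force: [0.3, 2.7, 5.0]
opening: 0.449
clock: 29.98
ee_pos: [0.483, -0.303, 0.298]
tcp_rot: [2.505, 1.875, 0.003]
contact_force: [1.0, -0.4, -2.6]
opening: 0.446
{'clock': 29.9833, 'qpos': [-0.7116, 0.1406, 1.4668, -0.0009, 1.5216, -1.9965], 'ee_pos': [0.483, -0.303, 0.298], 'tcp_rot': [2.5052, 1.8749, 0.0028], 'contact_force': [1.0496, -0.4384, -2.5883], 'opening': 0.4456}
```

View pics/w20.png

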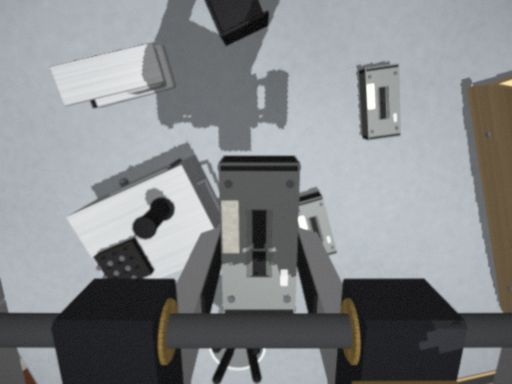

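```bash
python3 -m inch '[[0.003,0.02,0,0,0,0],[0.006,0.05,0,0,0,0.5],[0.01,0.085,0,0,0,1],[0.014,0.12,0,0,0,1.5],[0.018,0.16,0,0,0,2],[0.022,0.2,0,0,0,2.5],[0.027,0.24,0,0,0,3],[0.032,0.28,0,0,0,3.5],[0.036,0.32,0,0,0,3.8],[0.04,0.36,0,0,0,3.8],[0.045,0.4,0,0,0,3.8],[0.05,0.435,0,0,0,3.8]]'
python3 -m inch '[[0.003,0.03,0,0,0,0],[0.006,0.06,0,0,0,0],[0.009,0.085,0,0,0,0],[0.0105,0.1,0,0,0,0],[0.0105,0.1,0,0,0,0],[0.0105,0.1,0,0,0,0]]'
python3 - <<'E'
from h import *
st(); shot('wrist','w21'); shot('top','top21')
E
```

```text
clock: 31.03
ee_pos: [0.5286, 0.1364, 0.2868]
tcp_rot: [-2.166, -2.269, 0.008]
contact_force: [-0.0, 0.1, -2.8]
opening: 0.444
clock: 31.53
ee_pos: [0.5403, 0.2338, 0.2883]
tcp_rot: [-2.168, -2.272, 0.008]
contact_force: [0.6, -1.2, -2.4]
opening: 0.445
{'clock': 31.5333, 'qpos': [0.2621, 0.1978, 1.4205, -0.0013, 1.5282, -1.3556], 'ee_pos': [0.5403, 0.2338, 0.2883], 'tcp_rot': [-2.1676, -2.2719, 0.0076], 'contact_force': [0.6434, -1.1709, -2.4369], 'opening': 0.4446}
```

View pics/w21.png

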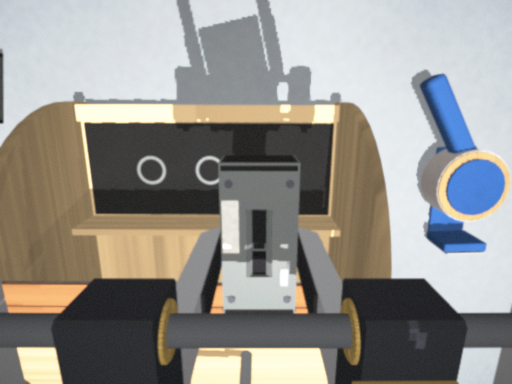

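```bash
python3 - <<'E'
from fit import *
for z,p in((.022,(88,123)),(.022,(332,122)),(.022,(329,214)),(.022,(93,214)),(.03,(76,104)),(.03,(342,104))):
    print(p,at('w21',*p,z))
pc=(.6402,.1749,.0497)
for L in([-.158,-.161,.03],[-.158,.161,.03],[-.094,.062,.022],[-.03,.161,.075],[-.03,-.161,.075],[-.158,-.165,.03],[-.178,.165,.03]): print(L,proj('w21',T(pc,[L])),T(pc,[L]))
E
```

```text
(88, 123) [0.49185459 0.00925579 0.022     ]
(332, 122) [0.47600814 0.32270186 0.022     ]
(329, 214) [0.59958358 0.33158074 0.022     ]
(93, 214) [0.61529662 0.00528658 0.022     ]
(76, 104) [4.68774115e-01 3.49608367e-04 3.00000000e-02]
(342, 104) [0.45348439 0.33107797 0.03      ]
[-0.158, -0.161, 0.03] [[ 82.29932817 121.9640442 ]] [[0.4903935  0.00624943 0.03      ]]
[-0.158, 0.161, 0.03] [[337.58155015 121.12543455]] [[0.47439669 0.32785183 0.03      ]]
[-0.094, 0.062, 0.022] [[258.96568613 170.35917745]] [[0.54323594 0.23215357 0.022     ]]
[-0.03, 0.161, 0.075] [[339.82079722 229.58704722]] [[0.60223864 0.33421081 0.075     ]]
[-0.03, -0.161, 0.075] [[ 77.88536122 229.89931945]] [[0.61823545 0.01260842 0.075     ]]
[-0.158, -0.165, 0.03] [[ 79.15774934 121.9801931 ]] [[0.49059222 0.00225437 0.03      ]]
[-0.178, 0.165, 0.03] [[341.75333111 104.60762115]] [[0.45422267 0.3308533  0.03      ]]
```

```bash
python3 -m inch '[[0.003,-0.0015,-0.03,0,0,0],[0.003,-0.0015,-0.06,0,0,0],[0.003,-0.0015,-0.09,0,0,0],[0.003,-0.0015,-0.12,0,0,0],[0.003,-0.0015,-0.15,0,0,0],[0.003,-0.0015,-0.175,0,0,0],[0.003,-0.0015,-0.195,0,0,0],[0.003,-0.0015,-0.21,0,0,0],[0.003,-0.0015,-0.22,0,0,0],[0.003,-0.0015,-0.225,0,0,0],[0.003,-0.0015,-0.225,0,0,0]]'
python3 - <<'E'
from h import *
st()
shot('side','side22');crop('side22',170,110,300,220,6,'c7')
E
```

```text
clock: 32.55
ee_pos: [0.5439, 0.2316, 0.065]
tcp_rot: [-2.171, -2.27, 0.003]
contact_force: [-0.2, 0.0, -2.6]
opening: 0.446
{'clock': 32.55, 'qpos': [0.2563, 0.4151, 1.6282, -0.0003, 1.1002, -1.3589], 'ee_pos': [0.5439, 0.2316, 0.065], 'tcp_rot': [-2.1709, -2.2698, 0.0028], 'contact_force': [-0.1647, 0.0182, -2.5786], 'opening': 0.4461}
```

View pics/c7.png

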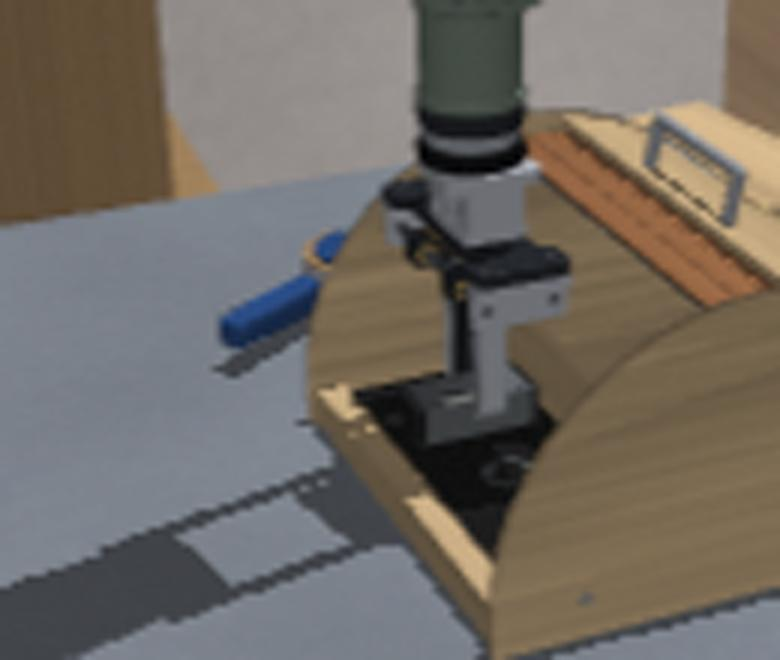

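```bash
python3 -m inch '[[0,0,-0.003,0,0,0],[0,0,-0.006,0,0,0],[0,0,-0.009,0,0,0],[0,0,-0.0105,0,0,0],[0,0,-0.0115,0,0,0],[0,0,-0.0115,0,0,0]]'
```

```text
clock: 33.1
ee_pos: [0.5445, 0.2328, 0.0545]
tcp_rot: [2.17, 2.272, 0.0]
contact_force: [0.0, 0.4, -2.8]
opening: 0.44
```

```bash
python3 -m inch '[[0,0,-0.001,0,0,0],[0,0,-0.002,0,0,0],[0,0,-0.0025,0,0,0],[0,0,-0.0025,0,0,0]]'
```

```text
clock: 33.43
ee_pos: [0.5446, 0.2329, 0.0544]
tcp_rot: [2.17, 2.272, -0.0]
contact_force: [-5.7, -2.6, 10.3]
opening: 0.441
```

```bash
python3 -m inch '[[0,0,0.001,0,0,0],[0,0,0.001,0,0,0],[0,0,0.001,0,0,0],[0,0,0.001,0,0,0]]' 0.1
python3 -m inch '[[0,0,0.02,0,0,0],[0,0,0.05,0,0,0],[0,0,0.09,0,0,0],[0,0,0.13,0,0,0],[0,0,0.17,0,0,0],[0,0,0.21,0,0,0],[0,0,0.23,0,0,0],[0,-0.03,0.23,0,0,0],[0,-0.06,0.23,0,0,0],[0,-0.1,0.23,0,0,0],[0,-0.13,0.23,0,0,0],[0,-0.13,0.23,0,0,0]]'
python3 - <<'E'
from h import *
st(); shot('wrist','w23'); shot('top','top23'); crop('top23',280,110,445,270,4.8,'c1')
E
```

```text
clock: 33.77
ee_pos: [0.5446, 0.2328, 0.0529]
tcp_rot: [2.17, 2.272, 0.001]
contact_force: [0.2, -0.3, -0.2]
opening: 0.552
clock: 34.77
ee_pos: [0.5446, 0.0979, 0.2827]
tcp_rot: [2.175, 2.265, -0.003]
contact_force: [0.5, 0.0, -0.3]
opening: 0.55
{'clock': 34.7667, 'qpos': [0.0231, 0.1211, 1.5197, -0.0027, 1.5011, -1.5879], 'ee_pos': [0.5446, 0.0979, 0.2827], 'tcp_rot': [2.1749, 2.2646, -0.0033], 'contact_force': [0.4984, 0.0099, -0.3039], 'opening': 0.5497}
```

View pics/w23.png

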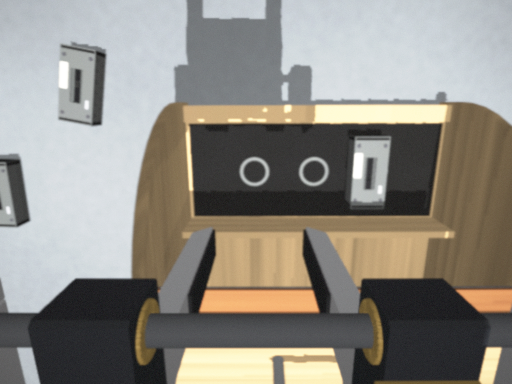

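View pics/c1.png

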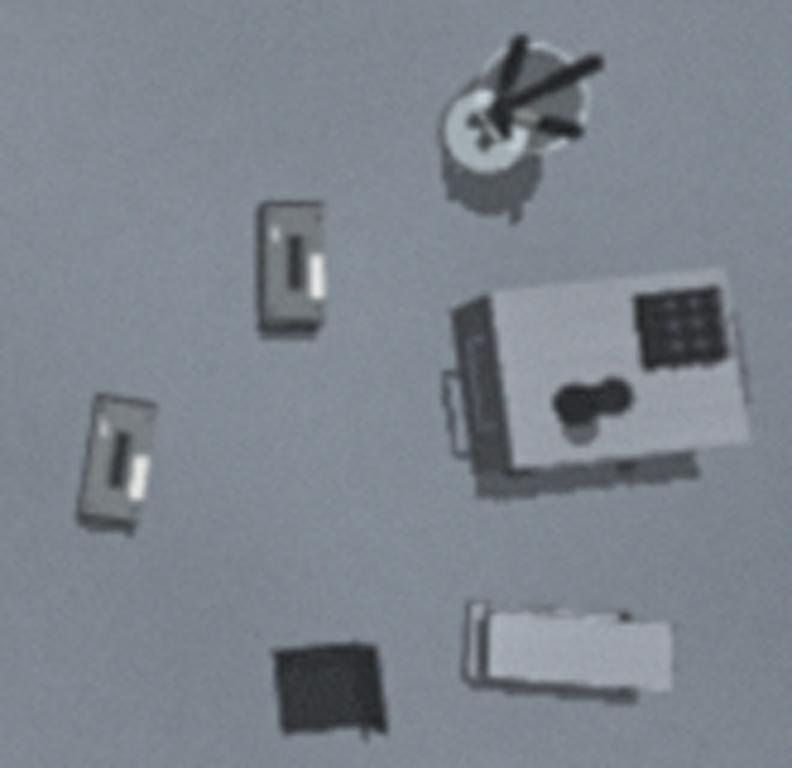

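```bash
python3 - <<'E'
from fit import *
print('tumbler base',at('top23',*px([(484,131)],4.8,280,110)[0],.003),'rim',at('top23',*px([(540,97)],4.8,280,110)[0],.1))
print('left rim px', at('top23',*px([(497,60)],4.8,280,110)[0],.1),'marker tips',[at('top23',*px([q],4.8,280,110)[0],.125) for q in((520,40),(600,62),(578,132),(492,125))])
print('A groove',at('top23',*px([(296,263)],4.8,280,110)[0],.028),at('top0',*px([(294,260)],4.8,280,110)[0],.028))
print('C groove',at('top23',*px([(122,459)],4.8,280,110)[0],.028))
E
```

```text
tumbler base [ 0.69776653 -0.3975257   0.003     ] rim [ 0.69665745 -0.40186736  0.1       ]
left rim px [ 0.72149073 -0.37303159  0.1       ] marker tips [array([ 0.72772437, -0.37949766,  0.125     ]), array([ 0.71409676, -0.43231566,  0.125     ]), array([ 0.66666098, -0.41713021,  0.125     ]), array([ 0.67004252, -0.36045621,  0.125     ])]
A groove [ 0.59251629 -0.25408723  0.028     ] [ 0.59464318 -0.25265855  0.028     ]
C groove [ 0.45024424 -0.13177236  0.028     ]
```

```bash
python3 -m inch '[[0.005,-0.03,0,0,0,0],[0.01,-0.065,0,0,0,0],[0.015,-0.1,0,0,0,0],[0.02,-0.14,0,0,0,0],[0.025,-0.18,0,0,0,0],[0.03,-0.22,0,0,0,0],[0.035,-0.26,-0.02,0,0,0],[0.04,-0.295,-0.05,0,0,0],[0.045,-0.325,-0.085,0,0,0],[0.05,-0.35,-0.115,0,0,0],[0.0505,-0.3525,-0.128,0,0,0],[0.0505,-0.3525,-0.128,0,0,0]]' 0.28 25
python3 -m inch '[[0,0,0,0,0,0],[0,0,0,0,0,0]]'
python3 - <<'E'
from h import *
st(); shot('wrist','w24')
o=status.get_obs(); p=np.array(o['ee_pos']);p[2]=.028;print(proj('w24',[p]))
E
```

```text
clock: 35.87
ee_pos: [0.5921, -0.2489, 0.1479]
tcp_rot: [-2.164, -2.262, 0.004]
contact_force: [-1.0, 0.6, -1.0]
opening: 0.639
clock: 36.03
ee_pos: [0.5963, -0.2484, 0.1564]
tcp_rot: [2.167, 2.273, 0.002]
contact_force: [-0.0, -0.5, -0.3]
opening: 0.641
{'clock': 36.0333, 'qpos': [-0.529, 0.4106, 1.4231, 0.0007, 1.3062, -2.1476], 'ee_pos': [0.5963, -0.2484, 0.1564], 'tcp_rot': [2.1668, 2.2726, 0.0016], 'contact_force': [-0.0267, -0.5357, -0.2828], 'opening': 0.6406}
[[260.01229219 193.96680641]]
```

View pics/w24.png

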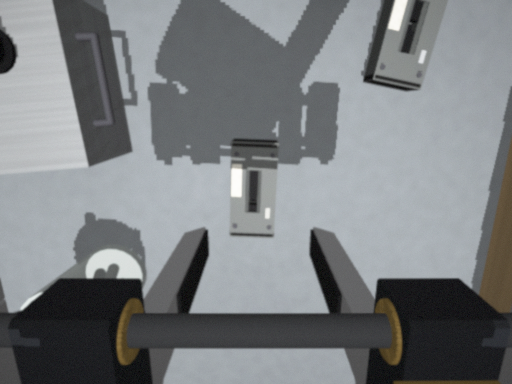

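```bash
python3 -m inch '[[-0.002,-0.0055,-0.03,0,0,0],[-0.002,-0.0055,-0.06,0,0,0],[-0.002,-0.0055,-0.085,0,0,0],[-0.002,-0.0055,-0.105,0,0,0],[-0.002,-0.0055,-0.118,0,0,0],[-0.002,-0.0055,-0.126,0,0,0],[-0.002,-0.0055,-0.128,0,0,0],[-0.002,-0.0055,-0.128,0,0,0]]'
python3 -m inch '[[0,0,0,0,0,0],[0,0,0,0,0,0],[0,0,0,0,0,0],[0,0,0,0,0,0],[0,0,0,0,0,0],[0,0,0,0,0,0]]' -1 25
python3 -m inch '[[0,0,0.01,0,0,0],[0,0,0.04,0,0,0],[0,0,0.08,0,0,0],[0,0,0.12,0,0,0],[0,0,0.16,0,0,0],[0,0,0.2,0,0,0],[0,0,0.24,0,0,0],[0,0,0.26,0,0,0],[0,0,0.26,0,0,0],[0,0,0.26,0,0,0]]'
```

```text
clock: 36.75
ee_pos: [0.5939, -0.2552, 0.0281]
tcp_rot: [2.168, 2.271, 0.001]
contact_force: [-0.3, 0.7, 1.2]
opening: 0.64
clock: 37.25
ee_pos: [0.5939, -0.2554, 0.0284]
tcp_rot: [2.169, 2.27, 0.002]
contact_force: [0.2, 1.0, 6.9]
opening: 0.448
clock: 38.08
ee_pos: [0.5931, -0.2557, 0.2879]
tcp_rot: [2.168, 2.27, 0.0]
contact_force: [-0.5, -0.5, -1.8]
opening: 0.445
```

```bash
python3 -m inch '[[-0.003,0.025,0,0,0,0],[-0.007,0.06,0,0,0,0],[-0.012,0.1,0,0,0,0],[-0.017,0.14,0,0,0,0],[-0.022,0.18,0,0,0,0],[-0.026,0.22,0,0,0,0],[-0.031,0.26,0,0,0,0],[-0.036,0.3,0,0,0,0],[-0.04,0.335,0,0,0,0],[-0.0437,0.36,0,0,0,0],[-0.0437,0.364,0,0,0,0],[-0.0437,0.364,0,0,0,0]]'
python3 -m inch '[[0,0,0,0,0,0],[0,0,0,0,0,0]]'
python3 - <<'E'
from h import *
st(); shot('wrist','w25')
E
```

```text
clock: 39.08
ee_pos: [0.5471, 0.1101, 0.2832]
tcp_rot: [-2.163, -2.272, 0.008]
contact_force: [-0.5, -0.8, -1.4]
opening: 0.447
clock: 39.25
ee_pos: [0.5488, 0.1074, 0.2852]
tcp_rot: [-2.171, -2.269, 0.004]
contact_force: [-0.1, 0.2, -1.8]
opening: 0.443
{'clock': 39.25, 'qpos': [0.0389, 0.1341, 1.5, -0.0007, 1.5104, -1.5763], 'ee_pos': [0.5488, 0.1074, 0.2852], 'tcp_rot': [-2.1706, -2.2691, 0.0041], 'contact_force': [-0.1433, 0.2408, -1.841], 'opening': 0.4431}
```

View pics/w25.png

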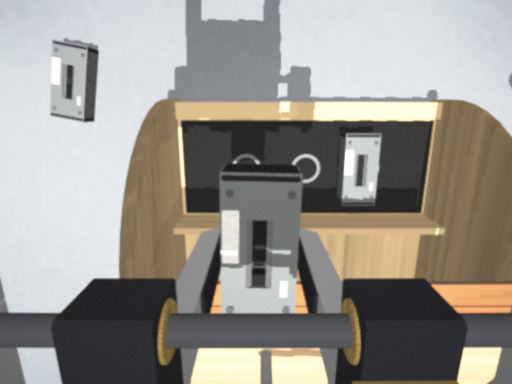

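```bash
python3 -m inch '[[0.0005,0.001,-0.03,0,0,0],[0.0005,0.001,-0.06,0,0,0],[0.0005,0.001,-0.09,0,0,0],[0.0005,0.001,-0.12,0,0,0],[0.0005,0.001,-0.15,0,0,0],[0.0005,0.001,-0.175,0,0,0],[0.0005,0.001,-0.195,0,0,0],[0.0005,0.001,-0.21,0,0,0],[0.0005,0.001,-0.22,0,0,0],[0.0005,0.001,-0.226,0,0,0],[0.0005,0.001,-0.226,0,0,0]]'
python3 -m inch '[[0,0,-0.003,0,0,0],[0,0,-0.006,0,0,0],[0,0,-0.007,0,0,0],[0,0,-0.007,0,0,0],[0,0,-0.007,0,0,0]]'
```

```text
clock: 40.22
ee_pos: [0.5491, 0.1089, 0.0598]
tcp_rot: [-2.17, -2.269, 0.003]
contact_force: [0.2, -0.3, -1.6]
opening: 0.445
clock: 40.63
ee_pos: [0.5501, 0.1098, 0.0545]
tcp_rot: [2.169, 2.271, 0.001]
contact_force: [0.4, -0.7, -1.4]
opening: 0.446
```

```bash
python3 -m inch '[[0,0,-0.001,0,0,0],[0,0,-0.0025,0,0,0],[0,0,-0.0035,0,0,0],[0,0,-0.0035,0,0,0]]'
python3 -m inch '[[0,0,-0.001,0,0,0],[0,0,-0.0015,0,0,0],[0,0,-0.0015,0,0,0]]'
```

```text
clock: 40.97
ee_pos: [0.5498, 0.1098, 0.0504]
tcp_rot: [2.17, 2.272, 0.0]
contact_force: [-0.9, -0.3, -0.6]
opening: 0.444
clock: 41.22
ee_pos: [0.5499, 0.1098, 0.0504]
tcp_rot: [-2.17, -2.272, 0.0]
contact_force: [-3.8, 0.1, 6.8]
opening: 0.442
```

```bash
python3 -m inch '[[0,0,0.001,0,0,0],[0,0,0.001,0,0,0],[0,0,0.001,0,0,0],[0,0,0.001,0,0,0]]' 0.1
python3 -m inch '[[0,0,0.02,0,0,0],[0,0,0.05,0,0,0],[0,0,0.09,0,0,0],[0,0,0.13,0,0,0],[0,0,0.17,0,0,0],[0,0,0.21,0,0,0],[0,0,0.23,0,0,0],[-0.01,-0.03,0.23,0,0,-0.5],[-0.025,-0.065,0.23,0,0,-1],[-0.04,-0.1,0.23,0,0,-1.5],[-0.055,-0.135,0.23,0,0,-1.87],[-0.07,-0.17,0.23,0,0,-1.87]]'
python3 -m inch '[[-0.01,-0.03,0,0,0,0],[-0.02,-0.055,-0.02,0,0,0],[-0.026,-0.07,-0.05,0,0,0],[-0.027,-0.072,-0.09,0,0,0],[-0.027,-0.072,-0.12,0,0,0],[-0.027,-0.072,-0.125,0,0,0],[-0.027,-0.072,-0.125,0,0,0],[-0.027,-0.072,-0.125,0,0,0]]' 0.28
python3 - <<'E'
from h import *
st(); shot('wrist','w26')
o=status.get_obs(); p=np.array(o['ee_pos']);p[2]=.028;print(proj('w26',[p]))
E
```

```text
clock: 41.55
ee_pos: [0.5498, 0.1097, 0.0498]
tcp_rot: [2.17, 2.272, 0.0]
contact_force: [0.4, -0.4, 1.1]
opening: 0.549
clock: 42.55
ee_pos: [0.4788, -0.0614, 0.2798]
tcp_rot: [2.348, 2.087, -0.0]
contact_force: [0.1, -0.5, 0.4]
opening: 0.551
clock: 43.22
ee_pos: [0.4536, -0.1325, 0.1561]
tcp_rot: [2.346, 2.087, 0.001]
contact_force: [0.5, -0.1, 0.3]
opening: 0.638
{'clock': 43.2167, 'qpos': [-0.4677, 0.0576, 1.8595, -0.0, 1.2232, -1.9215], 'ee_pos': [0.4536, -0.1325, 0.1561], 'tcp_rot': [2.3465, 2.0869, 0.0008], 'contact_force': [0.4715, -0.0686, 0.3051], 'opening': 0.6382}
[[259.95532617 194.34425738]]
```

View pics/w26.png

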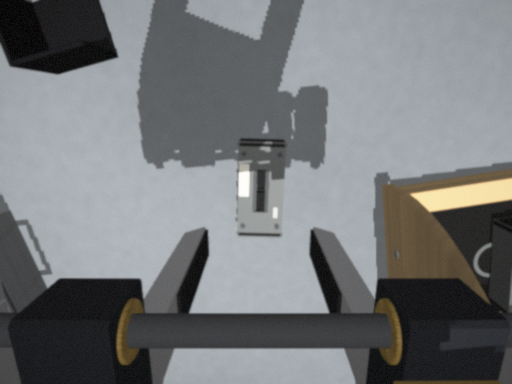

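```bash
python3 -m inch '[[-0.002,0.001,-0.03,0,0,0],[-0.002,0.001,-0.06,0,0,0],[-0.002,0.001,-0.085,0,0,0],[-0.002,0.001,-0.105,0,0,0],[-0.002,0.001,-0.118,0,0,0],[-0.002,0.001,-0.125,0,0,0],[-0.002,0.001,-0.128,0,0,0],[-0.002,0.001,-0.128,0,0,0]]'
python3 -m inch '[[0,0,0,0,0,0],[0,0,0,0,0,0],[0,0,0,0,0,0],[0,0,0,0,0,0],[0,0,0,0,0,0],[0,0,0,0,0,0]]' -1 25
python3 -m inch '[[0,0,0.01,0,0,0],[0,0,0.04,0,0,0],[0,0,0.08,0,0,0],[0,0,0.12,0,0,0],[0,0,0.16,0,0,0],[0,0,0.2,0,0,0],[0,0,0.24,0,0,0],[0,0,0.26,0,0,0],[0,0,0.26,0,0,0],[0,0,0.26,0,0,0]]'
```

```text
clock: 43.93
ee_pos: [0.4521, -0.1317, 0.028]
tcp_rot: [2.346, 2.087, 0.001]
contact_force: [0.4, 0.3, 0.3]
opening: 0.64
clock: 44.43
ee_pos: [0.4517, -0.1315, 0.0281]
tcp_rot: [2.347, 2.086, 0.002]
contact_force: [-0.3, 1.6, 5.5]
opening: 0.442
clock: 45.27
ee_pos: [0.4507, -0.1314, 0.2875]
tcp_rot: [2.347, 2.086, 0.001]
contact_force: [1.0, -0.7, -2.6]
opening: 0.445
```

```bash
python3 -m inch '[[0.008,0.025,0,0,0,0.3],[0.018,0.055,0,0,0,0.6],[0.029,0.09,0,0,0,1],[0.04,0.125,0,0,0,1.4],[0.051,0.16,0,0,0,1.7],[0.062,0.195,0,0,0,1.91],[0.073,0.23,0,0,0,1.91],[0.083,0.26,0,0,0,1.91],[0.092,0.29,0,0,0,1.91],[0.0956,0.3016,0,0,0,1.91],[0.0956,0.3016,0,0,0,1.91],[0.0956,0.3016,0,0,0,1.91]]'
python3 -m inch '[[0,0,0,0,0,0],[0,0,0,0,0,0]]'
python3 - <<'E'
from h import *
st(); shot('wrist','w27')
crop('w27',150,90,460,240,2.5,'c8')
E
```

```text
clock: 46.27
ee_pos: [0.5448, 0.1699, 0.2839]
tcp_rot: [-2.163, -2.275, 0.008]
contact_force: [0.4, -0.4, -1.8]
opening: 0.443
clock: 46.43
ee_pos: [0.5458, 0.1687, 0.2861]
tcp_rot: [-2.168, -2.273, 0.003]
contact_force: [0.1, 0.0, -2.0]
opening: 0.444
{'clock': 46.4333, 'qpos': [0.1487, 0.159, 1.47, -0.0006, 1.5144, -1.4695], 'ee_pos': [0.5458, 0.1687, 0.2861], 'tcp_rot': [-2.1676, -2.2731, 0.0028], 'contact_force': [0.1304, 0.0231, -2.0424], 'opening': 0.4437}
```

View pics/c8.png

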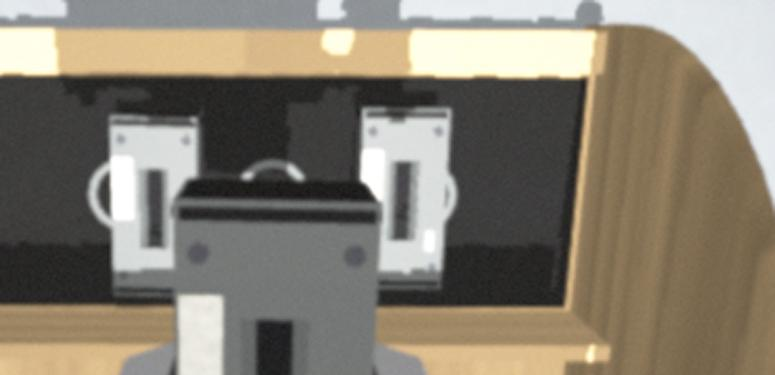

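```bash
python3 - <<'E'
from h import *
f=lambda c,r:at('w27',150+c/2.5,90+r/2.5,.05)
a,b=f(200,190),f(361,190); m=(a+b)/2; print(a,b,m,np.linalg.norm(a-b))
p=np.array([.5458,.1687,.05]); print((proj('w27',[p])-[150,90])*2.5)
for q in ((109,118),(196,120),(113,290),(361,108),(451,110),(380,285),(440,288)): print(q,f(*q))
E
```

```text
[0.54014063 0.13134559 0.05      ] [0.53634655 0.21067889 0.05      ] [0.53824359 0.17101224 0.05      ] 0.07942397486305618
[[275.06720063 204.8436722 ]]
(109, 118) [0.50713279 0.08662105 0.05      ]
(196, 120) [0.50610772 0.12857854 0.05      ]
(113, 290) [0.59378915 0.08825159 0.05      ]
(361, 108) [0.49662764 0.20765467 0.05      ]
(451, 110) [0.4954829  0.25097194 0.05      ]
(380, 285) [0.58461262 0.22406205 0.05      ]
(440, 288) [0.5847394  0.25474388 0.05      ]
```

```bash
python3 -m inch '[[0.0,0.0022,-0.03,0,0,0],[0.0,0.0022,-0.06,0,0,0],[0.0,0.0022,-0.09,0,0,0],[0.0,0.0022,-0.12,0,0,0],[0.0,0.0022,-0.15,0,0,0],[0.0,0.0022,-0.175,0,0,0],[0.0,0.0022,-0.19,0,0,0],[0.0,0.0022,-0.195,0,0,0],[0.0,0.0022,-0.195,0,0,0],[0.0,0.0022,-0.195,0,0,0]]'
python3 - <<'E'
from h import *
st(); shot('wrist','w28')
crop('w28',150,60,380,240,3.3,'c8')
E
```

```text
clock: 47.32
ee_pos: [0.5472, 0.172, 0.093]
tcp_rot: [2.166, 2.274, 0.002]
contact_force: [0.7, -0.3, -1.4]
opening: 0.447
{'clock': 47.3167, 'qpos': [0.1537, 0.3426, 1.6622, -0.0001, 1.1352, -1.4654], 'ee_pos': [0.5472, 0.172, 0.093], 'tcp_rot': [2.1664, 2.2738, 0.0019], 'contact_force': [0.7496, -0.2581, -1.43], 'opening': 0.4475}
```

View pics/c8.png

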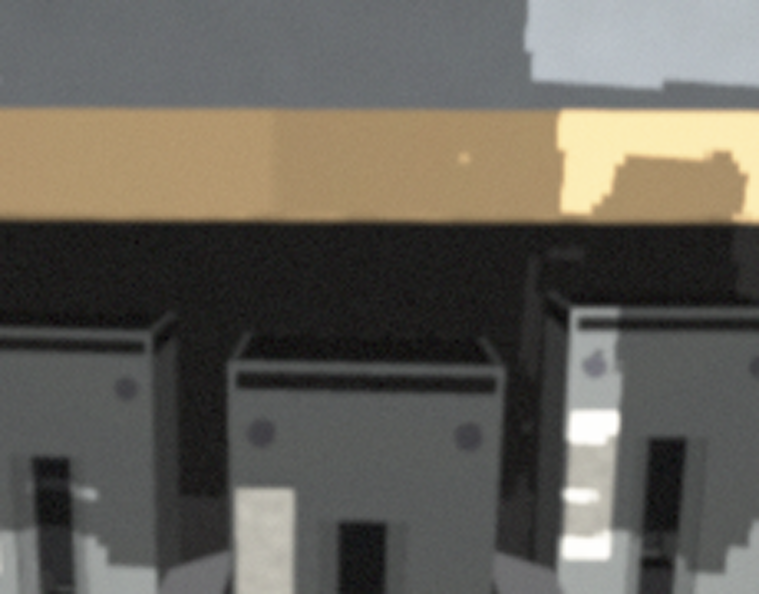

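```bash
python3 -m inch '[[0,-0.0005,-0.01,0,0,0],[0,-0.0005,-0.02,0,0,0],[0,-0.0005,-0.03,0,0,0],[0,-0.0005,-0.036,0,0,0],[0,-0.0005,-0.039,0,0,0],[0,-0.0005,-0.04,0,0,0],[0,-0.0005,-0.04,0,0,0]]'
python3 -m inch '[[0,0,-0.001,0,0,0],[0,0,-0.002,0,0,0],[0,0,-0.003,0,0,0],[0,0,-0.004,0,0,0],[0,0,-0.004,0,0,0]]'
```

```text
clock: 47.95
ee_pos: [0.5461, 0.172, 0.0514]
tcp_rot: [-2.166, -2.275, 0.001]
contact_force: [-1.2, 1.1, -1.8]
opening: 0.447
clock: 48.37
ee_pos: [0.5469, 0.1721, 0.0501]
tcp_rot: [2.165, 2.275, 0.001]
contact_force: [-3.9, -0.7, 7.8]
opening: 0.444
```

Seated; small opening (about 48 mm) and straight up.

```bash
python3 -m inch '[[0,0,0.002,0,0,0],[0,0,0.002,0,0,0],[0,0,0.002,0,0,0]]' 0.03
python3 -m inch '[[0,0,0.01,0,0,0],[0,0,0.025,0,0,0],[0,0,0.05,0,0,0],[0,0,0.09,0,0,0],[0,0,0.13,0,0,0],[0,0,0.17,0,0,0],[0,0,0.21,0,0,0],[0,0,0.23,0,0,0],[0,-0.03,0.23,0,0,0],[0,-0.07,0.23,0,0,0],[0,-0.1,0.23,0,0,0],[0,-0.1,0.23,0,0,0]]'
python3 -m inch '[[0,0,0,0,0,0],[0,0,0,0,0,0]]'
python3 - <<'E'
from h import *
st(); shot('wrist','w29'); shot('side','side29'); shot('top','top29')
crop('side29',170,110,400,300,3.4,'c7')
E
```

```text
clock: 48.62
ee_pos: [0.547, 0.1721, 0.0505]
tcp_rot: [2.165, 2.275, 0.002]
contact_force: [-0.2, 0.6, -0.6]
opening: 0.518
clock: 49.62
ee_pos: [0.5465, 0.0674, 0.2809]
tcp_rot: [2.17, 2.268, -0.002]
contact_force: [0.7, 0.8, -1.7]
opening: 0.513
clock: 49.78
ee_pos: [0.5463, 0.0724, 0.2803]
tcp_rot: [-2.166, -2.275, -0.001]
contact_force: [-0.4, -0.1, 0.0]
opening: 0.514
{'clock': 49.7833, 'qpos': [-0.0257, 0.1169, 1.5293, 0.0008, 1.4951, -1.6456], 'ee_pos': [0.5463, 0.0724, 0.2803], 'tcp_rot': [-2.1661, -2.275, -0.0012], 'contact_force': [-0.3807, -0.1107, 0.0213], 'opening': 0.5143}
```

View pics/w29.png

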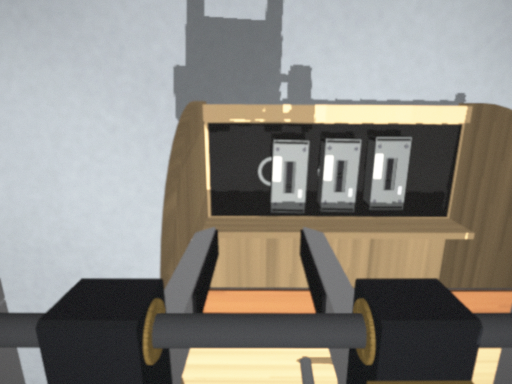

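View pics/c7.png

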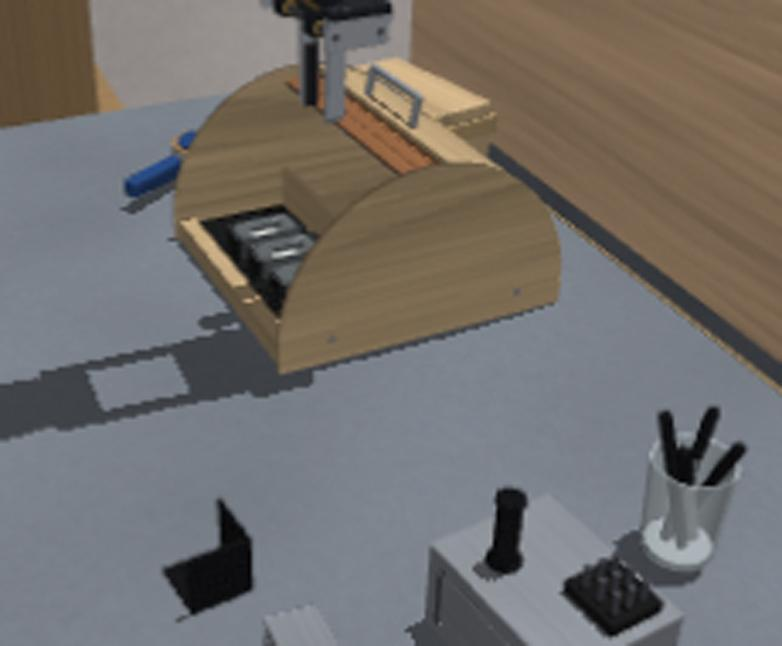

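```bash
python3 -m inch '[[0,0,0.02,0,0,-1.4],[0,0,0.04,0,0,-2.8],[0.01,0.01,0.06,0,0,-4.2],[0.025,0.02,0.06,0,0,-5.6],[0.04,0.03,0.06,0,0,-7],[0.055,0.04,0.06,0,0,-8.4],[0.07,0.05,0.06,0,0,-9.8],[0.085,0.06,0.06,0,0,-11.2],[0.1,0.07,0.06,0,0,-12.6],[0.11,0.08,0.06,0,0,-14],[0.12,0.09,0.06,0,0,-15.4],[0.13,0.097,0.06,0,0,-16.8]]' -0.5 20
python3 -m inch '[[0.008,0.006,0,0,0,-1],[0.008,0.006,0,0,0,-1.2],[0.008,0.006,0,0,0,-1.2],[0.008,0.006,0,0,0,-1.2]]'
python3 - <<'E'
from h import *
st(); shot('wrist','w30')
a,b=proj('w30',[[.683,.23,.24],[.688,.12,.24]]);print(a,b)
E
```

```text
clock: 50.93
ee_pos: [0.6765, 0.1715, 0.3394]
tcp_rot: [-3.132, -0.236, 0.001]
contact_force: [-0.9, -0.4, 0.2]
opening: 0.252
clock: 51.27
ee_pos: [0.6838, 0.1755, 0.3397]
tcp_rot: [3.14, 0.082, -0.001]
contact_force: [0.8, 0.2, -0.6]
opening: 0.252
{'clock': 51.2667, 'qpos': [0.129, 0.4395, 1.0079, -0.0002, 1.695, 0.0768], 'ee_pos': [0.6838, 0.1755, 0.3397], 'tcp_rot': [3.1403, 0.0819, -0.0013], 'contact_force': [0.8481, 0.1823, -0.5867], 'opening': 0.252}
[260.58173083 135.45803996] [259.55044326 262.5803096 ]
```

View pics/w30.png

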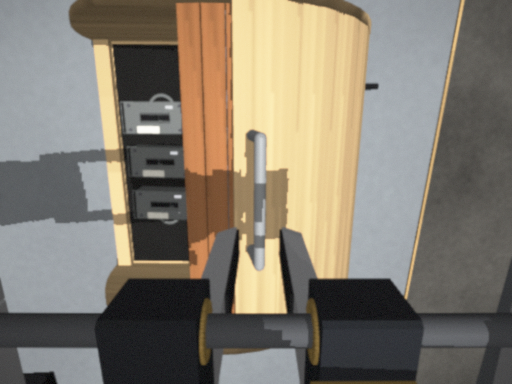

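```bash
python3 -m inch '[[0,0,-0.03,0,0,0],[0,0,-0.06,0,0,0],[0,0,-0.08,0,0,0],[0,0,-0.09,0,0,0],[0,0,-0.093,0,0,0],[0,0,-0.093,0,0,0]]'
python3 -m inch '[[0,0,0,0,0,0],[0,0,0,0,0,0],[0,0,0,0,0,0],[0,0,0,0,0,0],[0,0,0,0,0,0]]' -1 20
python3 - <<'E'
import numpy as np
A=1.39
for i,a in enumerate(np.linspace(A,-.015,28)): print(i,round(a,2),np.round([-.215*(np.cos(a+.384)-np.cos(A+.384)),.215*(np.sin(a+.384)-np.sin(A+.384))],3))
E
```

```text
clock: 51.82
ee_pos: [0.684, 0.1748, 0.2468]
tcp_rot: [3.141, 0.078, -0.001]
contact_force: [-0.0, 0.9, -0.3]
opening: 0.249
clock: 52.23
ee_pos: [0.6843, 0.1751, 0.2495]
tcp_rot: [-3.141, -0.078, -0.002]
contact_force: [-4.8, -0.8, 6.1]
opening: 0.097
0 1.39 [-0.  0.]
1 1.34 [-0.011  0.002]
2 1.29 [-0.022  0.003]
3 1.23 [-0.033  0.004]
4 1.18 [-0.044  0.004]
5 1.13 [-0.056  0.004]
6 1.08 [-0.067  0.003]
7 1.03 [-0.078  0.002]
8 0.97 [-0.089 -0.   ]
9 0.92 [-0.1   -0.003]
10 0.87 [-0.11  -0.006]
11 0.82 [-0.121 -0.01 ]
12 0.77 [-0.131 -0.014]
13 0.71 [-0.141 -0.019]
14 0.66 [-0.151 -0.025]
15 0.61 [-0.161 -0.03 ]
16 0.56 [-0.17  -0.037]
17 0.51 [-0.179 -0.044]
18 0.45 [-0.187 -0.051]
19 0.4 [-0.195 -0.059]
20 0.35 [-0.203 -0.067]
21 0.3 [-0.21  -0.075]
22 0.25 [-0.217 -0.084]
23 0.19 [-0.224 -0.093]
24 0.14 [-0.229 -0.103]
25 0.09 [-0.235 -0.113]
26 0.04 [-0.24  -0.123]
27 -0.02 [-0.244 -0.133]
```

```bash
python3 -m inch '[[-0.011,-0.0005,0.002,0,0,0],[-0.022,-0.001,0.003,0,0,0],[-0.033,-0.0015,0.004,0,0,0],[-0.044,-0.002,0.004,0,0,0],[-0.056,-0.003,0.004,0,0,0],[-0.067,-0.0035,0.003,0,0,0],[-0.078,-0.004,0.002,0,0,0],[-0.089,-0.0045,0,0,0,0],[-0.1,-0.005,-0.003,0,0,0],[-0.11,-0.0055,-0.006,0,0,0],[-0.121,-0.006,-0.01,0,0,0],[-0.131,-0.0065,-0.014,0,0,0]]'
python3 -m inch '[[-0.01,-0.0005,-0.005,0,0,0],[-0.02,-0.001,-0.011,0,0,0],[-0.03,-0.0015,-0.016,0,0,0],[-0.039,-0.002,-0.023,0,0,0],[-0.048,-0.0025,-0.03,0,0,0],[-0.056,-0.003,-0.037,0,0,0],[-0.064,-0.003,-0.045,0,0,0],[-0.072,-0.0035,-0.053,0,0,0],[-0.079,-0.004,-0.061,0,0,0],[-0.086,-0.0045,-0.07,0,0,0],[-0.086,-0.0045,-0.07,0,0,0]]'
```

```text
clock: 53.23
ee_pos: [0.5566, 0.1695, 0.2373]
tcp_rot: [-3.138, -0.078, -0.018]
contact_force: [1.1, 1.4, 5.7]
opening: 0.099
clock: 54.15
ee_pos: [0.4652, 0.1655, 0.1625]
tcp_rot: [-3.138, -0.078, 0.004]
contact_force: [-4.4, 2.7, -1.5]
opening: 0.098
```

```bash
python3 -m inch '[[-0.007,0,-0.01,0,0,0],[-0.013,-0.0005,-0.02,0,0,0],[-0.018,-0.001,-0.03,0,0,0],[-0.022,-0.001,-0.039,0,0,0],[-0.024,-0.001,-0.044,0,0,0],[-0.0245,-0.001,-0.046,0,0,0],[-0.0245,-0.001,-0.046,0,0,0]]'
python3 -m inch '[[0,0,-0.002,0,0,0],[0,0,-0.003,0,0,0],[0,0,-0.003,0,0,0],[0,0,-0.003,0,0,0]]'
```

```text
clock: 54.73
ee_pos: [0.4402, 0.1644, 0.1162]
tcp_rot: [-3.138, -0.077, 0.008]
contact_force: [-6.6, 4.1, -0.2]
opening: 0.1
clock: 55.07
ee_pos: [0.4398, 0.1644, 0.1149]
tcp_rot: [-3.138, -0.078, 0.011]
contact_force: [-12.2, 3.5, 13.3]
opening: 0.1
```

```bash
python3 -m inch '[[0,0,0,0,0,0],[0,0,0,0,0,0],[0,0,0,0,0,0]]' -0.5
python3 -m inch '[[0,0,0.03,0,0,0],[0,0,0.07,0,0,0],[0,0,0.11,0,0,0],[0,0,0.15,0,0,0],[0,-0.03,0.18,0,0,0],[0,-0.07,0.18,0,0,0],[0,-0.11,0.18,0,0,0],[0,-0.15,0.18,0,0,0],[0,-0.19,0.18,0,0,0],[0,-0.23,0.18,0,0,0],[0,-0.27,0.18,0,0,0],[0,-0.27,0.18,0,0,0]]'
python3 - <<'E'
from h import *
st(); shot('top','top31'); shot('side','side31')
crop('side31',210,110,350,220,5.5,'c7'); crop('top31',90,80,440,270,2.2,'c1')
E
```

```text
clock: 55.32
ee_pos: [0.444, 0.1632, 0.1146]
tcp_rot: [-3.14, -0.078, -0.005]
contact_force: [0.3, -0.4, -0.6]
opening: 0.24
clock: 56.32
ee_pos: [0.4431, -0.1139, 0.2944]
tcp_rot: [3.136, 0.064, 0.002]
contact_force: [0.0, 0.6, 0.0]
opening: 0.252
{'clock': 56.3167, 'qpos': [-0.4386, -0.1013, 1.7205, -0.0036, 1.5189, -0.4792], 'ee_pos': [0.4431, -0.1139, 0.2944], 'tcp_rot': [3.1362, 0.0639, 0.0024], 'contact_force': [0.0318, 0.6075, 0.0293], 'opening': 0.2522}
```

View pics/c7.png

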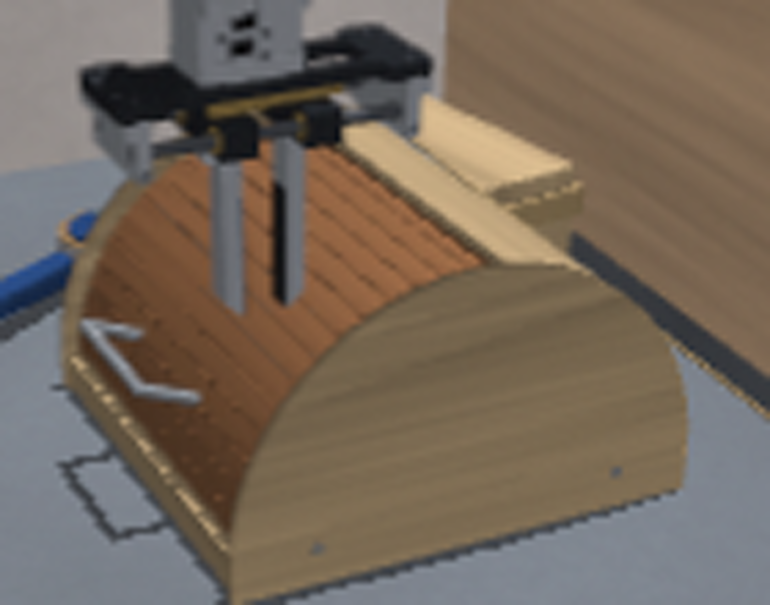

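View pics/c1.png

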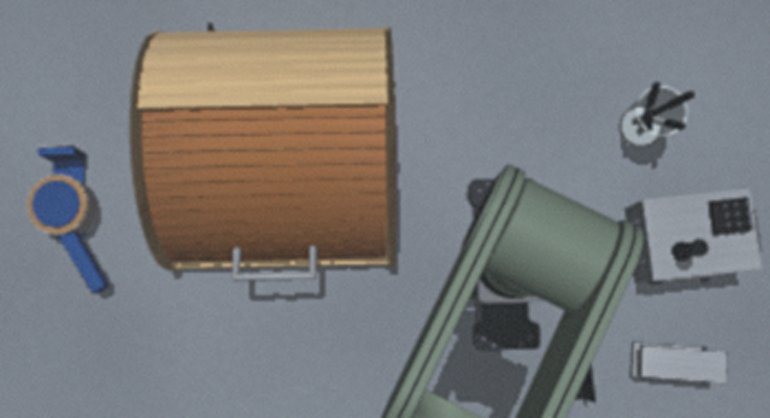

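```bash
python3 - <<'E'
from fit import *
pc=(.6402,.1749,.0497)
obs=[('top31',px([(235,277),(314,276)],2.2,90,80)),('side31',px([(88,324),(140,387)],5.5,210,110))]
def f(a):
    a=a[0]+.384; L=np.array([[-.215*np.cos(a),s,.03+.215*np.sin(a)] for s in(.055,-.055)])
    return np.concatenate([(proj(n,T(pc,L))-np.array(q)).ravel() for n,q in obs])
r=least_squares(f,[0.1]);print(r.x,np.round(r.fun,1))
E
```

```text
[0.00591023] [-0.2 -0.6 -1.1 -1.2 -0.4  0.5  0.2  0.7]
```

Cover angle is about 0.006 rad, everything is at rest, and the robot is clear. Handing in.

```bash
python3 - <<'E'
from h import *
print(order.close_job()); st()
E
```

```text
the job is handed in; nothing more can be done
None
the job is handed in; nothing more can be done
```

I finished the job and handed it in at about 56 s on the robot's clock. The hand-in gives no verdict.

**What I did:** I rolled the cover fully open by its handle. I then reset all three loggers with the stylus and stood the stylus back in its socket. Last, I laid the loggers side by side on the mat and rolled the cover shut.

**Last checks:**
- **Cover:** fitting the handle position in both fixed cameras gave an angle of about 0.006 rad. I also felt the hard stop when closing it.
- **Loggers:** they lay flat and face up on the mat, about 62 mm left, 0 and 62 mm right of its centreline. That was seen before the cover went down and can't be seen with it shut.
- **Stylus and bystanders:** the stylus stood upright with its collar on the deck. The tape gun, hole punch and tumbler looked unmoved in the last top picture. The corner guard was mostly behind the arm there, but it looked in place in an earlier one.

**Reset keys:** I couldn't see whether the keys were down. At the end of each press the force was 6 to 9 N. At about 6.5 N the stylus stood at the same height on all three loggers, which puts its tip about 12 mm below the face, where a fully pressed key would be.

**What went less cleanly:**
- The fingers closed on the stylus's 25 mm cap instead of its handle.
- On the logger nearest the tumbler the tip caught the edge of the hole, and I had to shift it 1.5 mm before the key went down.
- I could see each hole in the wrist pictures, so I put the tip straight over it instead of sliding it far along the groove.

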